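# Close the lunch tin and lock its carry handle

### The job

Get the lunch tin ready to carry: take the steel lid off the sloping draining rack, set it in the open mouth of the two-tier tin and press it down firmly until it sits flush all round. Only then swing the tin's folded-down carry handle up to upright, past its catch until it seats and stays, and let go. Leave the bottle, the teapot and the spoon where they are.

Things in the scene. Friction and masses are not known exactly. Their poses are not given: they have to be found in the camera images.
- tin: Round two-tier steel lunch tin, 124 mm across, fixed in a 170 mm square wooden cradle 12 mm high. Origin: under the cradle's centre, on the counter; z up the tin's axis. Rim 120 mm up. Mouth: inside diameter 117 mm, 10 mm deep down to a ledge (round 102 mm hole) the lid rests on. The carry handle is folded down on the tin's -x side, hinged about its y. Hinge lugs reach y = +-71 mm.
- tin_seat (a point): Point on the tin's axis at the height of the ledge that the lid's underside rests on (110 mm above the counter), axes as the tin.
- handle_hinge (a point): Middle of the handle's hinge axis, inside the tin, on its axis, 65 mm above the counter; axes as the tin (hinge axis = y).
- handle (a joint): Angle (rad) of the U-shaped carry handle: 0 = folded level, pointing to the tin's -x; grows as it swings up; 1.57 = upright at its end stop. Starts at 0.15 to 0.5. Stiff hinge: stays where left. Between about 1.25 and 1.5 it must be pushed over a sprung catch (3 to 5 N at the grip; elsewhere 1 to 2 N); beyond that the catch pushes it on to the stop and holds it.
- handle_grip (a point): Centre of the handle's round wooden grip, 16 mm thick and 90 mm long along the tin's y, 130 mm from the hinge axis. 6 mm steel wire joins it to the hinge: arms at y = +-79 mm. Axes turn with the handle: at joint 0 as the tin's, x being radial toward the hinge, y along the bar.
- lid: Loose round steel lid, 112 mm across, 9 mm thick, about 0.15 kg. Origin: centre of its underside; z is its normal, toward its strap handle: a bar 64 mm long along the lid's y, 12 mm wide in x, from z = 23 to 35 mm above the origin, on two posts 52 mm apart. It starts lying on the rack, so sloping 32 degrees, its z leaning toward the rack's -x, its y level.
- rack: Fixed wooden draining rack, 150 mm wide in y and about 130 mm long in x, with a slatted board sloping at 32 degrees: low (35 mm) at its -x edge, high (115 mm) at its +x edge; a 12 mm lip near the lower edge stops the lid. Origin: centre under it on the counter; z up.
- bottle: Green glass bottle with a twist cap, 64 mm across, 210 mm tall, standing; bystander. Origin: centre of its underside.
- teapot: White ceramic teapot, body 136 mm across, 122 mm tall, spout 110 mm to +x and handle 104 mm to -x; bystander. Origin: centre of its underside.
- spoon: Steel tablespoon, 190 mm long, lying along its x; bystander.
Things that resemble listed ones, but are neither listed nor needed, are in the scene too. Leave any green or pink look-alike of the lid alone.

How it is judged (in metres and radians):
On the way, in this order (a step that is already met when the one before it is completed fails the run):
1. the lid sits flush in the tin's mouth and is pressed down on it with over 5 N, the handle still well short of upright (below 1.2 rad) (z of lid in the frame of tin_seat between -0.003 and 0.0025 m and horizontal distance between lid and tin_seat below 0.005 m and angle between lid's own z axis and vertical below 0.05 rad and contact force between lid and tin above 5 N and value of joint handle below 1.2 rad), for 0.1 s.
2. the handle is seated upright in its catch (above 1.53 rad) (value of joint handle above 1.53 rad), for 0.2 s.
At the end, for the whole second after the job is handed in: The lid lies at rest flush in the tin's mouth (underside within 2.5 mm of the ledge, centre within 5 mm, tilt under 0.05 rad) and the handle stands still and seated upright (joint above 1.53 rad). Bottle, teapot and spoon are where they were, within 30 mm (z of lid in the frame of tin_seat between -0.003 and 0.0025 m and horizontal distance between lid and tin_seat below 0.005 m and angle between lid's own z axis and vertical below 0.05 rad and linear speed of lid below 0.02 m/s and value of joint handle above 1.53 rad and velocity of joint handle below 0.1 rad/s); the robot touches nothing.
It fails at once if the bottle is moved more than 30 mm or tipped (distance of bottle from where it was at the start of the episode above 0.03 m or angle between bottle's own z axis and vertical above 0.3 rad).
It fails at once if the teapot is moved more than 30 mm or tipped (distance of teapot from where it was at the start of the episode above 0.03 m or angle between teapot's own z axis and vertical above 0.3 rad).
It fails at once if the spoon is moved more than 30 mm (distance of spoon from where it was at the start of the episode above 0.03 m).
It also fails if it takes over 61 s, if anything falls off the work surface, if the arm or the gripper's body presses on something with over 40 N, if the wrist force passes 120 N, or if a joint passes its speed limit or range.

### The arm

A 6-joint arm with a two-finger parallel gripper is mounted at the origin on the work surface. World frame = base frame: x ahead of the robot, y to its left, z up, the work surface at z = 0. Lengths are in mm, angles in rad, forces in N, time in s.
With the tool pointing down it reaches from about 350 to 875 mm from the base axis. Payload 4.2 kg.
Tool frame: the origin (TCP) lies at the very end of the fingers, on their centre line; the grasp point (between the pads) lies 19 mm behind it; z points along the fingers, y is the line along which they close (so a half turn about z gives the same grasp; the last joint's range is limited). The gripper opens to 85 mm and grips with 20 to 120 N. Pads are 22 mm wide; open, the fingers measure 114 mm over their backs; the gripper's body (76 mm by 85 mm) begins 54 mm behind the grasp point. The pads swing forward as they close: fully open they stand 13 mm farther back than shut.
Start: joints at [1.449, 0.385, 0.008, 0, -1.194, -0.259], TCP at [232.256, 580.221, 209.812] pointing down, gripper open.
Joint ranges: [-3.14, 3.14], [-1.21, 2.06], [-1.07, 1.41], [-3.16, 2.05], [-2.99, -0.16], [-3.1, 3.1]. Speed limits (rad/s): [2.79, 2.79, 3.14, 3.14, 3.14, 3.14].

### API

Orientations are given as a unit quaternion [x, y, z, w].
In Python, from bench import monitor, get_image, camera_info, job_done gives the robot as it stands.
- The arm moves only by the tool send_rows, never from a script. Its argument "series" is a list of rows, each a list of 3 entries, a list of its own where there are three numbers: the shift along the tool's x, y, z in mm, then the turn, a rotation vector about the tool's x, y, z in rad, then the finger opening in mm, from 0 to 85.4. A call has 1 to 8 rows; each row shifts and turns the commanded pose from where the row before left it, along the tool's axes as they then stand; what a row does not reach is not made up. A row lasts 1/10 s, in which the tool goes at most 50 mm and 8.59 degrees, less where a joint would pass 70% of its speed; a pose out of reach is approached as far as the arm can. A call with a gripper value outside its range is refused whole. The fingers move at their own pace and stop on an object; the grip force is fixed at half the most. Time passes only in rows, so rows that do not move let the fingers close. It gives the time, the measured TCP pose, the force, the opening and the grip force at its end, in the units of the state.
- monitor.read_state(): the state, without advancing time (a new reading comes with each control period).
- get_image(name): name is "scene" or "top" or "wrist"; returns the picture (384x512x3 uint8, red, green, blue); there is no depth.
- camera_info(name): a dict with "intrinsics" (3x3 intrinsics, pixels), "R" (3x3) and "t" (3): a world point X has camera coordinates R X + t. Camera axes: x right, y down, z forward; pixel columns grow to the right and rows downward; lengths in mm; the calibration is good to about 2 mm. A picture is of the moment at which its call begins: read the wrist's pose just before it. camera_info takes no time and is no camera call; for the wrist camera it gives the pose at the moment of the call.
- job_done(): hands the job in; it is judged then, once.
The state is a dict: "clock": time; "joints": joint angles; "joint_vel": joint speeds; "joint_efforts": joint torques, N m; "position": TCP position; "ee_rot": TCP orientation; "contact_force": force on the tool from outside, world axes, zero at the start; "wrist_torque": the same for the moment, N m; "gripper_width": finger opening in mm; "grasp_force": force on a finger pad.
Only numpy, scipy, OpenCV 4.12 (cv2) and the standard library are available. Lean on these libraries where they do the work, as an engineer would, in place of code of your own. Each camera call takes 0.05 s, during which the arm holds its last target. There are 200 camera calls.

## Working session

There is one attempt and no reset: what is moved stays moved. The work goes in short steps, Python scripts to look and compute and a tool call to move; the robot and the scene stay as the last step left them, time stands still between calls to the robot, and variables do not carry over. Pictures are saved under pics/ and viewed, at most 10 in all, crops included, and the job is handed in when it is done.

Besides the shell and the picture viewer there is one more tool, called after "Call:" by a JSON object that holds its "name" and its "arguments", one argument or row to a line. send_rows: Moves the arm, as the interface text tells. Its arguments: {"type":"object","properties":{"series":{"type":"array"}},"required":["series"]}

```bash
mkdir -p pics; ls; python3 - <<'E'
from bench import monitor,get_image,camera_info
import cv2,numpy as np
for n in("scene","top"):
    im=get_image(n); cv2.imwrite(f"pics/{n}0.png",cv2.cvtColor(im,cv2.COLOR_RGB2BGR))
    c=camera_info(n); print(n,np.round(np.array(c["intrinsics"]),1).tolist(),np.round(np.array(c["R"]),3).tolist(),np.round(c["t"],1))
print(monitor.read_state())
E
```

```text
pics
scene [[398.5, 0.0, 259.7], [0.0, 398.5, 182.8], [0.0, 0.0, 1.0]] [[-0.71, 0.704, -0.001], [0.565, 0.569, -0.597], [-0.42, -0.425, -0.802]] [ 434.6 -286.9 1681.6]
top [[408.4, 0.0, 257.9], [0.0, 408.4, 192.2], [0.0, 0.0, 1.0]] [[0.024, -1.0, -0.002], [-0.996, -0.024, -0.085], [0.085, 0.004, -0.996]] [  10.8  613.8 1276.5]
{'clock': 0.1, 'joints': array([ 1.44858525e+00,  3.85489857e-01,  6.76391346e-03, -4.29453526e-04,
       -1.19398677e+00, -2.58591658e-01]), 'joint_vel': array([-0.00249943, -0.00195209,  0.00253896,  0.00189527,  0.00073662,
        0.00075699]), 'joint_efforts': array([-1.01228254e-04, -3.93318093e+01,  1.88929063e+01,  4.19791415e+00,
       -2.56758824e-03,  3.17801465e-06]), 'position': array([232.07478014, 579.7147082 , 208.82622961]), 'ee_rot': array([ 9.81912892e-01, -1.89330704e-01, -1.33833644e-04,  9.69567121e-04]), 'contact_force': array([ 0.29965339, -0.59394529,  0.73305511]), 'wrist_torque': array([ 0.02708445,  0.02889667, -0.04382656]), 'grasp_force': 0.0, 'gripper_width': 85.35792036741678}
```

View pics/scene0.png

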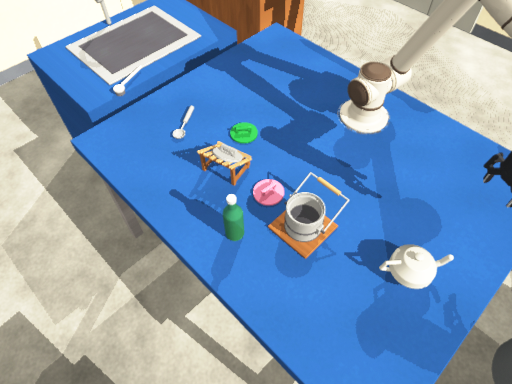

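View pics/top0.png

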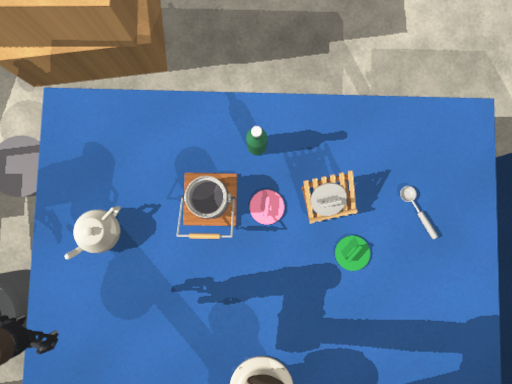

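The scene view shows the tin at (305,215), handle leaning towards (325,185), and the rack with the lid at (225,157). In the top view the tin is at (207,196), its grip at (204,236), the lid at (328,200), and pink and green decoys at (267,207) and (353,253). I'll enlarge the important parts.

```bash
python3 - <<'E'
import cv2,numpy as np
t=cv2.imread("pics/top0.png");s=cv2.imread("pics/scene0.png")
r=lambda a,f:cv2.resize(a,None,fx=f,fy=f,interpolation=cv2.INTER_CUBIC)
A=r(t[160:250,165:245],5)[:, :400];B=r(t[165:228,295:365],5.7)[:, :399]
top=np.zeros((300,800,3),np.uint8)
a=r(t[165:245,172:242],3.75);top[:300,:a.shape[1]]=a
b=r(t[165:228,297:363],4.7)[:300];top[:b.shape[0],400:400+b.shape[1]]=b
bot=np.zeros((300,800,3),np.uint8)
a=r(s[165:260,262:355],3.15)[:300];bot[:a.shape[0],:a.shape[1]]=a
b=r(s[135:190,190:260],5.4)[:300,:400];bot[:b.shape[0],400:400+b.shape[1]]=b
cv2.imwrite("pics/crop0.png",np.vstack([top,bot]))
E
```

```text
(no output)
```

View pics/crop0.png

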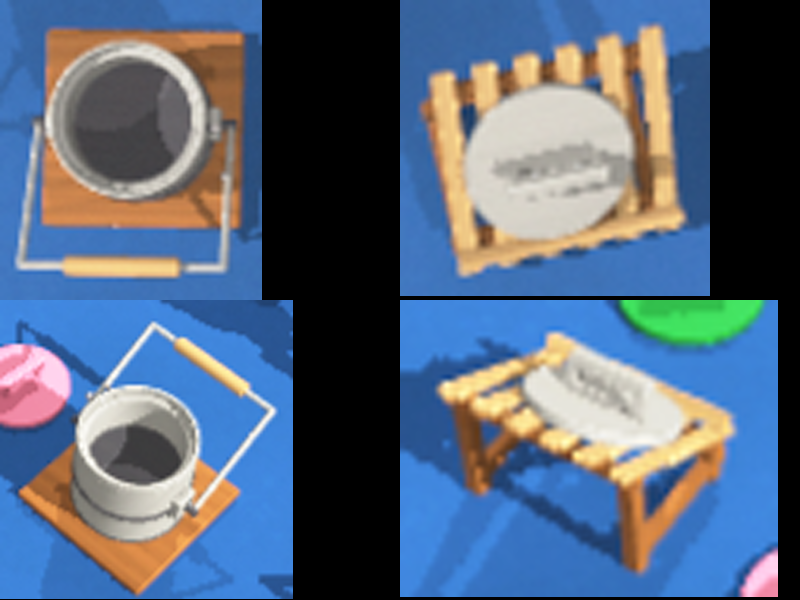

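```bash
cat > h.py <<'E'
import numpy as np,cv2
from bench import monitor,get_image,camera_info
from scipy.spatial.transform import Rotation as Ro
def ray(c,uv):
    R=np.array(c["R"]);t=np.array(c["t"]);d=R.T@np.linalg.inv(c["intrinsics"])@np.array([*uv,1.])
    return -R.T@t,d/np.linalg.norm(d)
def onz(c,uv,z):
    o,d=ray(c,uv);return o+d*(z-o[2])/d[2]
def proj(c,X):
    p=np.array(c["R"])@np.array(X)+c["t"];p=np.array(c["intrinsics"])@p;return p[:2]/p[2]
def tri(c1,u1,c2,u2):
    (a,d),(b,e)=ray(c1,u1),ray(c2,u2)
    s=np.linalg.lstsq(np.c_[d,-e],b-a,rcond=None)[0];p,q=a+d*s[0],b+e*s[1]
    return (p+q)/2,np.linalg.norm(p-q)
def go(P,R):  # shift (in present tool axes) and turn to a target
    s=monitor.read_state();R0=Ro.from_quat(s["ee_rot"])
    print("shift",np.round(R0.inv().apply(np.array(P)-s["position"]),1),"turn",np.round((R0.inv()*R).as_rotvec(),3),"clock",round(s["clock"],2))
E
python3 - <<'E'
from h import *
t=cv2.imread("pics/top0.png");s=cv2.imread("pics/scene0.png");ct,cs=camera_info("top"),camera_info("scene")
tin=onz(ct,(206.1,197),120);print("tin",tin)
print("tin scene",onz(cs,(262+137/3.15,165+(433-300)/3.15),120))
def grip(im,x0,x1,y0,y1):
    h=cv2.cvtColor(im,cv2.COLOR_BGR2HSV)[y0:y1,x0:x1];m=cv2.inRange(h,(12,70,150),(28,255,255))
    n,l,st,ce=cv2.connectedComponentsWithStats(m);i=1+np.argmax(st[1:,4])
    ys,xs=np.where(l==i);r=cv2.minAreaRect(np.c_[xs,ys].astype(np.float32));print(st[i],r);return np.array([xs.mean()+x0,ys.mean()+y0])
g1=grip(t,185,225,230,243);g2=grip(s,312,345,170,202);G,e=tri(ct,g1,cs,g2);print("grip",G,e,g1,g2)
# cradle corners at z=12 in top
for c in[(48,30),(243,30),(240,225),(42,222)]:print("cr",onz(ct,(172+c[0]/3.75,165+c[1]/3.75),12))
L=onz(ct,(328.9,199.5),80);print("lid",L)
for a in[(460,268),(686,215),(640,30),(432,75)]:
    print("rack",onz(ct,(297+(a[0]-400)/4.7,165+a[1]/4.7),40 if a[1]>200 else 115))
c=camera_info("wrist");R=np.array(c["R"]);st=monitor.read_state()
cp=-R.T@c["t"];T=Ro.from_quat(st["ee_rot"])
print("cam in tool",T.inv().apply(cp-st["position"]),"axes\n",np.round(T.as_matrix().T@R.T,3),c["intrinsics"])
E
```

```text
tin [587.3824083  178.11472206 120.        ]
tin scene [588.28909639 181.65479997 120.        ]
[  4   4  31   5 142] ((19.0, 6.0), (4.0, 30.0), 90.0)
[  6   7  23  18 109] ((16.70270347595215, 15.716215133666992), (26.388214111328125, 4.068667411804199), 35.53767776489258)
grip [472.28575487 179.54098076 121.20106126] 2.7603045457748814 [204.56338028 235.84507042] [328.81651376 185.78899083]
cr [671.15678893 263.94684166  12.        ]
cr [675.2426867   95.57705795  12.        ]
cr [507.42116864  93.29424026  12.        ]
cr [505.83240928 262.5167141   12.        ]
lid [ 591.6745728  -191.66884167   80.        ]
rack [ 522.2963832  -139.23170048   40.        ]
rack [ 561.33409992 -289.76263862   40.        ]
rack [ 674.63059219 -242.00559072  115.        ]
rack [ 642.69278695 -110.47875984  115.        ]
cam in tool [  67.96189539   -0.61462547 -162.60421717] axes
 [[-0.001 -0.964 -0.265]
 [ 1.    -0.001  0.001]
 [-0.001 -0.265  0.964]] [[296.06952601   0.         254.20827719]
 [  0.         296.06952601 190.03249192]
 [  0.           0.           1.        ]]
```

Call:
{"name": "send_rows", "arguments": {
  "series": [
    [[40,20,-10],[0,0,0],85],
    [[40,20,-10],[0,0,0],85],
    [[40,20,-10],[0,0,0],85],
    [[40,20,-10],[0,0,0],85],
    [[40,20,-10],[0,0,0],85],
    [[40,20,0],[0,0,0],85],
    [[40,20,0],[0,0,0],85],
    [[40,20,0],[0,0,0],85]
  ]
}}

```text
clock: 0.9
position: [470.5, 311.1, 259.6]
ee_rot: [0.982, -0.189, -0.0, 0.0]
contact_force: [0.7, 0.2, -0.6]
gripper_width: 84.9
grasp_force: 0.0
```

Call:
{"name": "send_rows", "arguments": {
  "series": [
    [[40,20,0],[0,0,0],85],
    [[40,20,0],[0,0,0],85],
    [[40,20,0],[0,0,0],85],
    [[40,20,0],[0,0,0],85],
    [[20,0,0],[0,0,0],85],
    [[0,0,0],[0,0,0],85],
    [[0,0,0],[0,0,0],85]
  ]
}}

```text
clock: 1.6
position: [607.0, 171.3, 258.8]
ee_rot: [0.982, -0.19, -0.001, 0.0]
contact_force: [0.7, 0.5, 0.6]
gripper_width: 85.2
grasp_force: 0.0
```

```bash
python3 - <<'E'
from h import *
import pickle
s=monitor.read_state();c=camera_info("wrist");im=get_image("wrist");print(s["position"],s["clock"],s["ee_rot"],s["joints"].round(2))
pickle.dump((c,s),open("w1.pkl","wb"));cv2.imwrite("pics/w1.png",cv2.cvtColor(im,cv2.COLOR_RGB2BGR))
E
```

```text
[606.9834755  171.25505668 258.82713092] 1.6 [ 9.81837183e-01 -1.89723152e-01 -8.35992685e-04  4.16168654e-04] [ 0.53  0.37  0.11 -0.   -1.31  0.66]
```

View pics/w1.png

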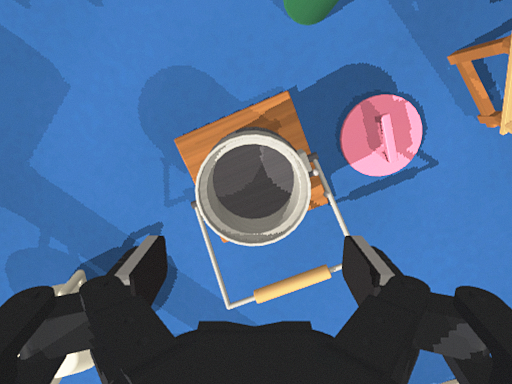

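The tin's mouth is centred near (252,187), with the grip at about (292,284).

```bash
python3 - <<'E'
from h import *
import pickle
from scipy.optimize import least_squares
c,s=pickle.load(open("w1.pkl","rb"));im=cv2.imread("pics/w1.png");h=cv2.cvtColor(im,cv2.COLOR_BGR2HSV)
def circ(m,z,r,lab):
    cs,_=cv2.findContours(m,cv2.RETR_EXTERNAL,cv2.CHAIN_APPROX_NONE)
    k=max(cs,key=cv2.contourArea)[:,0];k=cv2.convexHull(k)[:,0] if lab=="hole" else k
    P=np.array([onz(c,p,z)[:2] for p in k.astype(float)])
    f=lambda q:np.hypot(P[:,0]-q[0],P[:,1]-q[1])-(q[2])
    q=least_squares(f,[588,179,r],loss="soft_l1",f_scale=.7).x
    print(lab,q.round(1),"med res",np.median(abs(f(q))).round(2),len(k),k.min(0),k.max(0))
    q2=least_squares(lambda q:f([*q,r]),[588,179],loss="soft_l1",f_scale=.7).x;print("  fixed r",q2.round(1))
roi=np.zeros(h.shape[:2],np.uint8);cv2.circle(roi,(252,187),66,255,-1)
ls=cv2.inRange(h,(0,0,60),(179,60,255))&roi
circ(cv2.morphologyEx(cv2.morphologyEx(ls,cv2.MORPH_CLOSE,np.ones((5,5))),cv2.MORPH_OPEN,np.ones((15,15))),120,62,"rim")
print("profile row187",h[187,190:316,2][::3]);print("profile col252",h[125:250:3,252,2])
roi2=np.zeros_like(roi);cv2.circle(roi2,(252,187),52,255,-1)
for th in(110,130,150):circ(cv2.inRange(h,(0,0,0),(179,90,th))&roi2,110,51,"hole")
m=cv2.inRange(h,(10,90,150),(28,255,255));m[:255]=0;m[310:]=0
n,l,st,ce=cv2.connectedComponentsWithStats(m);i=1+np.argmax(st[1:,4]);g=ce[i];ys,xs=np.where(l==i)
print("grip px",g,st[i]);ct,cs=camera_info("top"),camera_info("scene")
print(tri(c,g,ct,(204.56,235.85)),tri(c,g,cs,(328.8,185.8)))
v=cv2.fitLine(np.c_[xs,ys].astype(np.float32),cv2.DIST_L2,0,.01,.01).ravel();z=120
a,b=[onz(c,v[2:]+k*v[:2],z) for k in(-35,35)];print("grip yaw",np.arctan2(b[0]-a[0],-(b[1]-a[1])))
E
```

```text
rim [593.4 179.   63. ] med res 1.61 353 [195 128] [310 245]
  fixed r [592.7 179. ]
profile row187 [187 183 255 120 167 176 116 124  78  82  83  84  87  78  85  86  83  81
  74  68  70  66  64  65  63  65  67  69  69  62  76 104 105 103 117 191
 198 219 212 214 212 157]
profile col252 [125  72 127 167 231 236 224  85  88  87  80  86  87  87  82  85  82  86
  85  65  70  69  67  70  67  66  70  70  68  69  70  80 123 125 123 123
 137 136 132 113 228 194]
hole [598.5 177.6  43.6] med res 1.05 33 [213 144] [292 218]
  fixed r [591.9 181.6]
hole [591.4 180.2  49.7] med res 0.38 43 [207 144] [293 232]
  fixed r [590.7 179.6]
hole [587.3 181.5  53.5] med res 0.65 34 [207 144] [293 239]
  fixed r [589.7 180.8]
grip px [291.5517909  284.16844143] [ 254  266   77   37 1033]
(array([473.11091274, 178.71605362, 121.40774327]), np.float64(0.5862249565686023)) (array([469.9668162 , 179.4426307 , 117.87129689]), np.float64(1.3022064048703448))
grip yaw 0.0013965164959224626
```

Call:
{"name": "send_rows", "arguments": {
  "series": [
    [[0,0,0],[0,0,0.14],85],
    [[0,0,0],[0,0,0.14],85],
    [[0,0,0],[0,0,0.14],85],
    [[0,0,0],[0,0,0.14],85],
    [[0,0,0],[0,0,0.14],85],
    [[0,0,0],[0,0,0.14],85],
    [[0,0,0],[0,0,0.1],85]
  ]
}}

```text
clock: 2.35
position: [606.2, 172.8, 260.1]
ee_rot: [0.789, -0.614, -0.0, -0.0]
contact_force: [-0.2, -0.1, -0.0]
gripper_width: 85.1
grasp_force: 0.0
```

```bash
python3 - <<'E'
from h import *
import pickle
s=monitor.read_state();c=camera_info("wrist");im=get_image("wrist");pickle.dump((c,s),open("w2.pkl","wb"));cv2.imwrite("pics/w2.png",cv2.cvtColor(im,cv2.COLOR_RGB2BGR))
print("cam",-np.array(c["R"]).T@c["t"])
E
```

```text
cam [623.71058923 108.00181169 422.74022344]
```

Call:
{"name": "send_rows", "arguments": {
  "series": [
    [[46,13,-2],[0,0,0],85],
    [[46,13,-2],[0,0,0],85],
    [[46,13,-2],[0,0,0],85],
    [[46,13,0],[0,0,0],85],
    [[46,13,0],[0,0,0],85],
    [[46,13,10],[0,0,0],85],
    [[46,13,10],[0,0,0],85],
    [[46,13,10],[0,0,0],85]
  ]
}}

```text
clock: 3.2
position: [597.1, -211.3, 236.1]
ee_rot: [0.791, -0.612, 0.0, -0.0]
contact_force: [0.2, -0.0, 0.9]
gripper_width: 85.3
grasp_force: 0.0
```

Call:
{"name": "send_rows", "arguments": {
  "series": [
    [[0,0,10],[0,0,0],50],
    [[0,0,0],[0,0,0],50],
    [[0,0,0],[0,0,0],50]
  ]
}}

```text
clock: 3.5
position: [597.6, -209.5, 226.2]
ee_rot: [0.79, -0.612, 0.0, 0.0]
contact_force: [-0.3, 0.6, 0.2]
gripper_width: 49.8
grasp_force: 0.0
```

```bash
python3 - <<'E'
from h import *
import pickle
s=monitor.read_state();c=camera_info("wrist");im=get_image("wrist");pickle.dump((c,s),open("w3.pkl","wb"));cv2.imwrite("pics/w3.png",cv2.cvtColor(im,cv2.COLOR_RGB2BGR))
b=cv2.cvtColor(im,cv2.COLOR_RGB2BGR)
cv2.imwrite("pics/w23.png",np.vstack([cv2.resize(cv2.imread("pics/w2.png"),None,fx=.78,fy=.78),cv2.resize(b,None,fx=.78,fy=.78)]))
print(s["position"],s["ee_rot"])
E
```

```text
[ 597.59954462 -209.54519789  226.15453312] [ 7.90495200e-01 -6.12468232e-01  5.37524234e-05  1.54806792e-05]
```

View pics/w23.png

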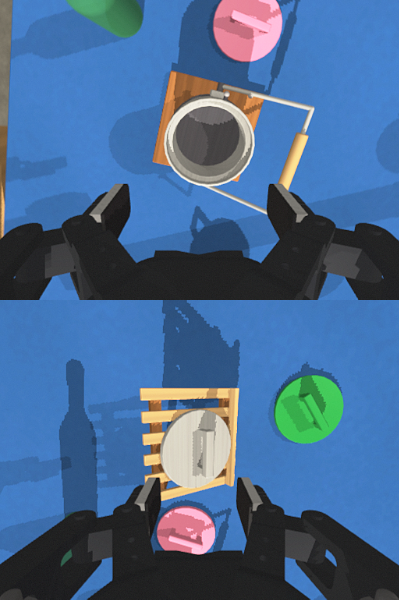

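Upper half: tin mouth at full-size pixel (268,180). Lower half: lid disc at about (251,191), its strap running along image y at about (261,196). The rack's low edge is on the right.

```bash
cat > m.py <<'E'
from h import *
import pickle
from scipy.optimize import least_squares
# tin from w2
c,s=pickle.load(open("w2.pkl","rb"));im=cv2.imread("pics/w2.png");h=cv2.cvtColor(im,cv2.COLOR_BGR2HSV)
roi=np.zeros(h.shape[:2],np.uint8);cv2.circle(roi,(268,180),66,255,-1)
ls=cv2.inRange(h,(0,0,60),(179,60,255))&roi
m=cv2.morphologyEx(cv2.morphologyEx(ls,cv2.MORPH_CLOSE,np.ones((5,5))),cv2.MORPH_OPEN,np.ones((15,15)))
def hullfit(m,c,z,r):
    k=max(cv2.findContours(m,cv2.RETR_EXTERNAL,cv2.CHAIN_APPROX_NONE)[0],key=cv2.contourArea)[:,0]
    P=np.array([onz(c,p,z)[:2] for p in k.astype(float)])
    cam=(-np.array(c["R"]).T@c["t"])[:2]
    q=P.mean(0)
    for _ in range(20):  # keep the half away from the camera, where the rim hides the body
        d=(cam-q)/np.linalg.norm(cam-q);F=P[(P-q)@d<10]
        q=least_squares(lambda q:np.hypot(*(F-q).T)-r,q,loss="soft_l1",f_scale=.7).x
    res=np.hypot(*(F-q).T)-r
    print("rim far half",q.round(1),"res",np.percentile(res,[10,50,90]).round(2),len(F));return q
hullfit(m,c,120,62)
c1,_=pickle.load(open("w1.pkl","rb"));h1=cv2.cvtColor(cv2.imread("pics/w1.png"),cv2.COLOR_BGR2HSV)
roi=np.zeros(h.shape[:2],np.uint8);cv2.circle(roi,(252,187),66,255,-1)
m1=cv2.inRange(h1,(0,0,60),(179,60,255))&roi
hullfit(cv2.morphologyEx(cv2.morphologyEx(m1,cv2.MORPH_CLOSE,np.ones((5,5))),cv2.MORPH_OPEN,np.ones((15,15))),c1,120,62)
# lid from w3
c,s=pickle.load(open("w3.pkl","rb"));im=cv2.imread("pics/w3.png");h=cv2.cvtColor(im,cv2.COLOR_BGR2HSV)
a,b=onz(c,(305,114),41),onz(c,(297,238),41);print("lip",a,b,"yaw",np.arctan2(b[0]-a[0],-(b[1]-a[1])),np.arctan2(a[0]-b[0],-(a[1]-b[1])))
roi=np.zeros(h.shape[:2],np.uint8);cv2.circle(roi,(251,191),56,255,-1)
m=cv2.inRange(h,(0,0,120),(179,40,255))&roi
m=cv2.morphologyEx(cv2.morphologyEx(m,cv2.MORPH_CLOSE,np.ones((9,9))),cv2.MORPH_OPEN,np.ones((15,15)))
k=max(cv2.findContours(m,cv2.RETR_EXTERNAL,cv2.CHAIN_APPROX_NONE)[0],key=cv2.contourArea)[:,0];k=cv2.convexHull(k)[:,0].astype(float)
print("lid box",k.min(0),k.max(0))
cv2.imwrite("pics/lm.png",cv2.drawContours(im.copy(),[k.astype(int)],-1,(0,0,255),1)[100:290,150:350])
yaw=.25;n=np.array([-np.sin(.5585)*np.cos(yaw),-np.sin(.5585)*np.sin(yaw),np.cos(.5585)])
ex=Ro.from_euler("z",yaw).apply([np.cos(.5585),0,np.sin(.5585)]);ey=np.cross(n,ex)
for zc in(75,80,85,90):
    p0=onz(c,(251,191),zc);Q=[]
    for p in k:
        o,d=ray(c,p);X=o+d*(n@(p0-o))/(n@d);Q.append([(X-p0)@ex,(X-p0)@ey])
    Q=np.array(Q);q=least_squares(lambda q:np.hypot(*(Q-q[:2]).T)-q[2],[0,0,56],loss="soft_l1",f_scale=.7).x
    C=p0+ex*q[0]+ey*q[1];print(zc,"top-face centre",C.round(1),"r",q[2].round(2),"origin",(C-9*n).round(1),"top px",proj(camera_info("top"),C).round(1))
t=cv2.imread("pics/top0.png");ht=cv2.cvtColor(t,cv2.COLOR_BGR2HSV)
mt=cv2.inRange(ht,(0,0,90),(179,50,255));mt[:,:300]=0;mt[:,360:]=0;mt[:175]=0;mt[225:]=0
mt=cv2.morphologyEx(cv2.morphologyEx(mt,cv2.MORPH_CLOSE,np.ones((7,7))),cv2.MORPH_OPEN,np.ones((7,7)))
kk=max(cv2.findContours(mt,cv2.RETR_EXTERNAL,cv2.CHAIN_APPROX_NONE)[0],key=cv2.contourArea);print("lid ellipse in top",cv2.fitEllipse(kk))
E
python3 m.py
```

```text
rim far half [591.2 178.8] res [-1.57 -0.55  2.38] 186
rim far half [592.1 180.4] res [-1.4  -0.15  3.01] 189
lip [ 558.01311619 -283.29962402   41.        ] [ 523.04362736 -134.24279323   41.        ] yaw -2.9111549835793524 0.2304376700104407
lid box [206. 141.] [294. 242.]
75 top-face centre [ 593.1 -187.4   72.8] r 58.39 origin [ 597.7 -186.3   65.2] top px [327.1 199.2]
80 top-face centre [ 593.4 -188.8   77.9] r 57.46 origin [ 598.1 -187.6   70.2] top px [327.9 198.9]
85 top-face centre [ 593.8 -190.2   82.9] r 56.53 origin [ 598.4 -189.    75.3] top px [328.6 198.7]
90 top-face centre [ 594.2 -191.6   87.9] r 55.6 origin [ 598.8 -190.4   80.3] top px [329.3 198.5]
lid ellipse in top ((327.1240539550781, 198.16268920898438), (38.04826354980469, 45.178524017333984), 55.37541198730469)
```

```bash
cat >> h.py <<'E'
def lidR(yaw):
    n=np.array([-np.sin(.5585)*np.cos(yaw),-np.sin(.5585)*np.sin(yaw),np.cos(.5585)])
    ex=Ro.from_euler("z",yaw).apply([np.cos(.5585),0,np.sin(.5585)]);ey=np.cross(n,ex)
    return n,ex,ey,Ro.from_matrix(np.c_[-ey,-ex,-n])
LID=np.array([598,-188.5,73])
E
python3 -c "
from h import *
n,ex,ey,R=lidR(.24);go(LID+100*n,R)"
```

```text
shift [-20.9  47.8  68.8] turn [0.558 0.003 0.013] clock 3.55
```

Call:
{"name": "send_rows", "arguments": {
  "series": [
    [[-7,16,0],[0,0,0],50],
    [[-7,16,0],[0,0,0],50],
    [[-7,16,0],[0.14,0,0],50],
    [[0,0,0],[0.14,0,0],50],
    [[0,0,0],[0.14,0,0],50],
    [[0,0,0],[0.138,0,0.013],50],
    [[0,0,0],[0,0,0],50]
  ]
}}

```text
clock: 4.25
position: [543.5, -200.9, 226.5]
ee_rot: [0.755, -0.595, 0.168, -0.22]
contact_force: [0.2, 0.1, 0.3]
gripper_width: 49.9
grasp_force: 0.0
```

```bash
python3 -c "
from h import *
n,ex,ey,R=lidR(.24);go(LID+60*n,R);go(LID+13*n,R);print(monitor.read_state()['joints'].round(2))
s=monitor.read_state();c=camera_info('wrist');im=get_image('wrist')
import pickle;pickle.dump((c,s),open('w4.pkl','wb'));cv2.imwrite('pics/w4.png',cv2.cvtColor(im,cv2.COLOR_RGB2BGR))
for z in(23,35):
  for y in(-32,32): print([proj(c,LID+z*n+y*ey+x*ex).round(0).tolist() for x in(-6,6)])
"
```

```text
shift [ 1.7 34.2 99.7] turn [-0.002  0.006 -0.006] clock 4.25
shift [  1.9  34.3 146.7] turn [-0.002  0.006 -0.006] clock 4.25
[-0.24  0.11 -0.3  -0.4  -0.69  0.72]
[[294.0, 143.0], [282.0, 143.0]]
[[292.0, 204.0], [281.0, 204.0]]
[[296.0, 145.0], [283.0, 145.0]]
[[294.0, 208.0], [282.0, 208.0]]
```

View pics/w4.png

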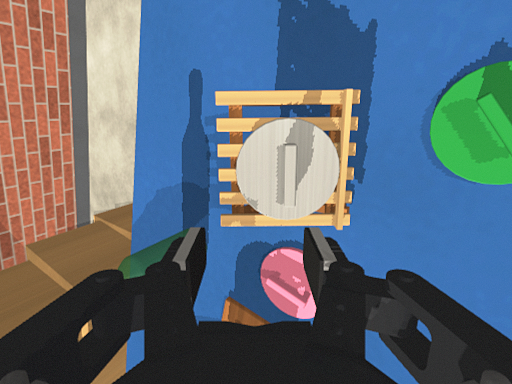

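The strap shows at columns 283–297, rows 144–206, against a predicted 282–295 and 143–208, so the estimate is good. I'll approach along the lid's normal.

Call:
{"name": "send_rows", "arguments": {
  "series": [
    [[1,17,15],[0,0,0],50],
    [[1,17,15],[0,0,0],50],
    [[0,0,25],[0,0,0],50],
    [[0,0,25],[0,0,0],50],
    [[0,0,25],[0,0,0],50],
    [[0,0,15],[0,0,0],50],
    [[0,0,10],[0,0,0],50],
    [[0,0,0],[0,0,0],50]
  ]
}}

```text
clock: 5.1
position: [585.6, -193.2, 96.6]
ee_rot: [0.756, -0.594, 0.167, -0.218]
contact_force: [0.0, 0.3, 0.7]
gripper_width: 50.0
grasp_force: 0.0
```

```bash
python3 -c "
from h import *
n,ex,ey,R=lidR(.24);go(LID+13*n,R)"
```

```text
shift [-1.6  1.3 14. ] turn [ 0.002  0.006 -0.003] clock 5.1
```

Call:
{"name": "send_rows", "arguments": {
  "series": [
    [[-1,1,5],[0,0,0],40],
    [[0,0,4],[0,0,0],40],
    [[0,0,4],[0,0,0],40],
    [[0,0,0],[0,0,0],40]
  ]
}}

```text
clock: 5.5
position: [590.5, -191.6, 85.9]
ee_rot: [0.755, -0.595, 0.168, -0.218]
contact_force: [0.1, -0.3, -0.8]
gripper_width: 39.6
grasp_force: 0.0
```

Call:
{"name": "send_rows", "arguments": {
  "series": [
    [[0,0,0],[0,0,0],20],
    [[0,0,0],[0,0,0],15],
    [[0,0,0],[0,0,0],8],
    [[0,0,0],[0,0,0],4],
    [[0,0,0],[0,0,0],0],
    [[0,0,0],[0,0,0],0]
  ]
}}

```text
clock: 6.1
position: [590.2, -191.6, 86.2]
ee_rot: [0.755, -0.595, 0.168, -0.218]
contact_force: [-4.7, -1.2, 5.0]
gripper_width: 7.1
grasp_force: 59.4
```

```bash
python3 -c "
from h import *
s=monitor.read_state();im=get_image('wrist');print(s['gripper_width'],s['grasp_force'],s['contact_force'],s['wrist_torque'])
b=cv2.cvtColor(im,cv2.COLOR_RGB2BGR);cv2.imwrite('pics/w5.png',cv2.resize(b[150:384,130:390],None,fx=2.5,fy=2.5))"
```

```text
7.093737635760903 59.43418800830841 [-4.65467796 -1.16490238  4.99341797] [-0.19522877  1.50047443  0.10125192]
```

View pics/w5.png

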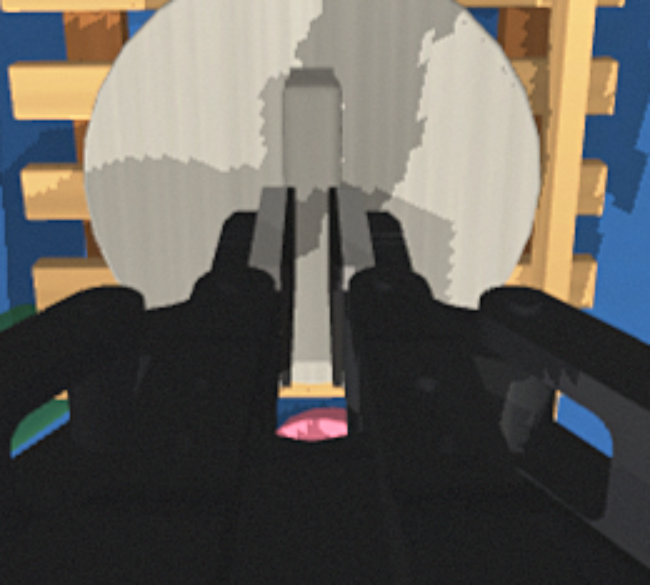

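The strap is between the pads, so I'll lift along the normal.

Call:
{"name": "send_rows", "arguments": {
  "series": [
    [[0,0,-5],[0,0,0],0],
    [[0,0,-15],[0,0,0],0],
    [[0,0,-30],[0,0,0],0],
    [[0,0,-40],[0,0,0],0],
    [[0,0,-40],[0,0,0],0],
    [[0,0,-20],[0,0,0],0],
    [[0,0,0],[0,0,0],0]
  ]
}}

```text
clock: 6.85
position: [513.6, -211.9, 217.6]
ee_rot: [0.755, -0.594, 0.171, -0.219]
contact_force: [0.5, 0.2, -2.1]
gripper_width: 6.4
grasp_force: 58.9
```

Call:
{"name": "send_rows", "arguments": {
  "series": [
    [[0,0,0],[-0.14,0,0],0],
    [[0,0,0],[-0.14,0,0],0],
    [[0,0,0],[-0.14,0,0],0],
    [[0,0,0],[-0.14,0,0],0],
    [[0,0,0],[0,0,0],0],
    [[0,0,0],[0,0,0],0]
  ]
}}

```text
clock: 7.45
position: [513.8, -210.0, 211.0]
ee_rot: [0.786, -0.618, -0.004, -0.001]
contact_force: [-0.5, 0.2, -2.5]
gripper_width: 6.5
grasp_force: 59.2
```

```bash
cat > held.py <<'E'
from h import *
from scipy.optimize import least_squares
import sys
s=monitor.read_state();c=camera_info('wrist');im=get_image('wrist')
b=cv2.cvtColor(im,cv2.COLOR_RGB2BGR);cv2.imwrite(sys.argv[1],b)
T=Ro.from_quat(s['ee_rot']);print("pos",s['position'].round(1),"z axis",T.apply([0,0,1]).round(4),"x axis",T.apply([1,0,0]).round(4),s['gripper_width'],s['contact_force'].round(1),s['clock'],s['joints'].round(2))
R=np.array(c["R"])@T.as_matrix();cam=dict(intrinsics=c["intrinsics"],R=R,t=np.array(c["R"])@s['position']+c["t"]) # camera in tool frame
h=cv2.cvtColor(b,cv2.COLOR_BGR2HSV);m=cv2.inRange(h,(0,0,90),(179,40,255))
m=cv2.morphologyEx(m,cv2.MORPH_OPEN,np.ones((5,5)));m[300:]=0
k=max(cv2.findContours(m,cv2.RETR_EXTERNAL,cv2.CHAIN_APPROX_NONE)[0],key=cv2.contourArea)[:,0].astype(float)
print("box",k.min(0),k.max(0))
for zt in(3,5,7):   # tool z of the lid's top face
    P=np.array([onz(cam,p,zt)[:2] for p in k]);P=P[(np.hypot(*P.T)>46)&(np.hypot(*P.T)<68)]
    q=least_squares(lambda q:np.hypot(*(P-q[:2]).T)-q[2],[0,0,56],loss="soft_l1",f_scale=.5).x
    r=np.hypot(*(P-q[:2]).T)-q[2];print(zt,"lid centre in tool",q.round(2),"res",np.percentile(r,[10,50,90]).round(2),len(P))
E
python3 held.py pics/w6.png
```

```text
pos [ 513.8 -210.   211. ] z axis [-0.0057  0.0071 -1.    ] x axis [ 0.237  -0.9715 -0.0082] 6.542015056130056 [-0.5  0.2 -2.5] 7.45 [-0.1   0.27 -0.16 -0.01 -1.15  0.34]
box [163. 132.] [345. 299.]
3 lid centre in tool [ 1.65 -1.28 53.55] res [-1.36  0.06  0.78] 425
5 lid centre in tool [ 0.96 -1.28 54.13] res [-1.51  0.05  0.85] 432
7 lid centre in tool [ 0.28 -1.29 54.7 ] res [-1.67  0.01  0.95] 440
```

View pics/w6.png

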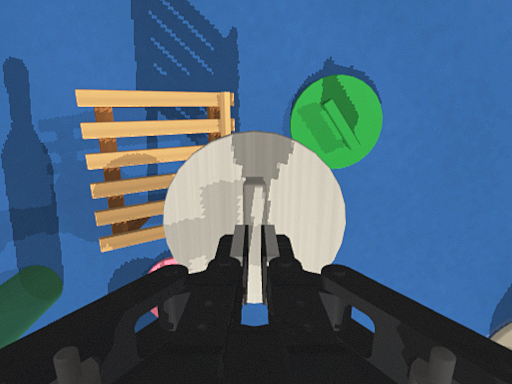

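The lid is held, with its edge at row 132, columns 163–345 and the strap from about row 180 to row 303. I'll check its height and tilt relative to the tool.

```bash
cat > tilt.py <<'E'
from h import *
from scipy.optimize import least_squares
import sys
b=cv2.imread(sys.argv[1]);s=monitor.read_state();c=camera_info('wrist');T=Ro.from_quat(s['ee_rot'])
cam=dict(intrinsics=c["intrinsics"],R=np.array(c["R"])@T.as_matrix(),t=np.array(c["R"])@s['position']+c["t"])
g=cv2.cvtColor(b,cv2.COLOR_BGR2GRAY)
print("col",[(r,int(g[r,250:259].mean())) for r in list(range(127,137))+list(range(172,194))+list(range(294,310))])
h=cv2.cvtColor(b,cv2.COLOR_BGR2HSV);m=cv2.inRange(h,(0,0,90),(179,40,255));m=cv2.morphologyEx(m,cv2.MORPH_OPEN,np.ones((5,5)))
k=max(cv2.findContours(m,cv2.RETR_EXTERNAL,cv2.CHAIN_APPROX_NONE)[0],key=cv2.contourArea)[:,0].astype(float)
P=np.array([onz(cam,p,5)[:2] for p in k]);r=np.hypot(*(P-[1,-1.3]).T)
k=k[(abs(r-54)<3)&(k[:,1]<258)];print(len(k))
O,D=zip(*[ray(cam,p) for p in k]);O=np.array(O);D=np.array(D)
def f(q): # lid-top centre x,y,z; tilts about x,y
    R=Ro.from_rotvec([q[3],q[4],0]);n=R.apply([0,0,1]);C=q[:3]
    X=O+D*(((C-O)@n)/(D@n))[:,None];return np.linalg.norm(X-C,axis=1)-56
for w in(0,30,1000):
    q=least_squares(lambda q:np.r_[f(q),w*q[3:]],[0,0,5,0,0],loss="soft_l1",f_scale=.5).x;print(w,q.round(3),abs(f(q)).mean().round(2))
E
python3 tilt.py pics/w6.png
```

```text
col [(127, 102), (128, 102), (129, 101), (130, 99), (131, 106), (132, 135), (133, 147), (134, 145), (135, 144), (136, 143), (172, 142), (173, 143), (174, 142), (175, 146), (176, 131), (177, 102), (178, 98), (179, 98), (180, 95), (181, 96), (182, 98), (183, 102), (184, 115), (185, 131), (186, 145), (187, 157), (188, 167), (189, 171), (190, 170), (191, 170), (192, 172), (193, 176), (294, 221), (295, 221), (296, 218), (297, 219), (298, 219), (299, 219), (300, 220), (301, 225), (302, 210), (303, 146), (304, 91), (305, 99), (306, 101), (307, 101), (308, 101), (309, 99)]
334
0 [-1.556e+00 -1.318e+00  8.770e+00 -2.000e-03  1.600e-02] 0.2
30 [-1.559e+00 -1.316e+00  8.781e+00 -2.000e-03  1.300e-02] 0.2
1000 [-1.568 -1.287  8.835 -0.     0.   ] 0.21
```

```bash
cat > cr.py <<'E'
from h import *
import pickle
for n,zs in(("w1",None),("w2",None),("top0",None)):
    c=camera_info("top") if n=="top0" else pickle.load(open(n+".pkl","rb"))[0]
    b=cv2.imread(f"pics/{n}.png");h=cv2.cvtColor(b,cv2.COLOR_BGR2HSV)
    m=cv2.inRange(h,(3,110,60),(15,255,255))
    if n!="top0": m[:, 345:]=0
    K=np.array([(x,y) for y,x in zip(*np.where(m))],float)
    G=np.array([onz(c,p,12)[:2] for p in K]);k=np.hypot(*(G-[590,179]).T)<125;G=G[k]
    o,d=np.array([0,0]),0
    r=cv2.minAreaRect(G.astype(np.float32));print(n,len(G),"minrect",r)
    # robust: 1st/99th percentile edges in the square's axes
    for yaw in(0,.01,.02):
        e=np.array([[np.cos(yaw),np.sin(yaw)],[-np.sin(yaw),np.cos(yaw)]]);Q=G@e.T
        lo,hi=np.percentile(Q,.5,axis=0),np.percentile(Q,99.5,axis=0);print("  ",yaw,(e.T@((lo+hi)/2)).round(1),(hi-lo).round(1))
# mouth: radial edges, cast on z=120
for n,pc in(("w1",(252,187)),("w2",(268,180))):
    c=pickle.load(open(n+".pkl","rb"))[0];g=cv2.GaussianBlur(cv2.cvtColor(cv2.imread(f"pics/{n}.png"),cv2.COLOR_BGR2GRAY),(3,3),0).astype(np.float32)
    for a in np.arange(0,360,30):
        v=[]
        for r in range(44,70,2):
            X=[590+r*np.cos(np.radians(a)),179+r*np.sin(np.radians(a)),120];u=proj(c,X);v.append(int(cv2.getRectSubPix(g,(1,1),tuple(map(float,u)))[0,0]))
        print(n,a,v)
E
python3 cr.py
```

```text
w1 4267 minrect ((591.4122314453125, 179.24258422851562), (167.4357452392578, 167.37417602539062), 0.5792080760002136)
   0 [592.4 179.4] [165.3 166.6]
   0.01 [592.1 179.1] [165.4 166.4]
   0.02 [592.  178.9] [166.  166.5]
w2 3865 minrect ((591.0706787109375, 179.0814666748047), (167.23257446289062, 167.20123291015625), 0.23795612156391144)
   0 [591.3 178.8] [166.2 165.2]
   0.01 [591.1 178.4] [166.4 165.5]
   0.02 [591. 178.] [167.2 165.4]
top0 1013 minrect ((589.9922485351562, 179.75680541992188), (166.18397521972656, 166.18438720703125), 0.2611759305000305)
   0 [589.8 179.8] [165.7 165.7]
   0.01 [590.2 179.6] [165.4 165.6]
   0.02 [590.7 179.4] [164.9 166.4]
w1 0 [82, 84, 83, 79, 115, 226, 228, 225, 225, 188, 116, 101, 121]
w1 30 [80, 82, 80, 93, 153, 162, 160, 156, 208, 203, 149, 151, 153]
w1 60 [112, 118, 116, 132, 164, 160, 157, 141, 216, 191, 112, 115, 117]
w1 90 [113, 112, 128, 155, 156, 156, 132, 133, 222, 204, 197, 204, 123]
w1 120 [111, 124, 157, 160, 146, 121, 109, 164, 220, 149, 116, 118, 117]
w1 150 [120, 142, 136, 130, 128, 118, 126, 193, 204, 127, 115, 116, 117]
w
[... 592 characters left out ...]
1, 165, 165, 161, 141, 146, 221, 175, 117, 117, 117]
w2 90 [116, 122, 155, 162, 162, 149, 123, 150, 227, 188, 117, 119, 119]
w2 120 [112, 135, 164, 163, 157, 128, 113, 176, 223, 145, 117, 120, 119]
w2 150 [116, 127, 149, 134, 133, 125, 125, 196, 218, 135, 117, 120, 120]
w2 180 [117, 126, 190, 196, 131, 127, 127, 201, 209, 121, 117, 118, 118]
w2 210 [117, 138, 167, 210, 211, 208, 180, 220, 189, 114, 115, 115, 115]
w2 240 [67, 68, 142, 214, 213, 210, 207, 226, 187, 111, 126, 140, 153]
w2 270 [105, 105, 103, 135, 234, 221, 212, 231, 211, 133, 150, 156, 165]
w2 300 [106, 106, 107, 113, 211, 235, 229, 230, 223, 127, 100, 84, 113]
w2 330 [85, 84, 82, 89, 209, 237, 234, 231, 231, 134, 75, 111, 138]
```

```bash
cat >> h.py <<'E'
TIN=np.array([591,179.4,0])
def down(yaw): return Ro.from_matrix(np.c_[[np.cos(yaw),np.sin(yaw),0],[np.sin(yaw),-np.cos(yaw),0],[0,0,-1]])
E
python3 -c "
from h import *
R=down(-1.33);o=R.apply([-1.5,-1.3,0]);print(o)
print('bottle',onz(camera_info('top'),(257,131),210))
go(TIN-o+[0,0,190],R)"
```

```text
[0.90477881 1.76674144 0.        ]
bottle [767.92558556  31.6728184  210.        ]
shift [-358.8 -166.5   24. ] turn [ 0.003  0.008 -0.002] clock 7.5
```

Call:
{"name": "send_rows", "arguments": {
  "series": [
    [[-40,-18,0],[0.003,0.008,0],0],
    [[-40,-18,0],[0,0,0],0],
    [[-40,-18,0],[0,0,0],0],
    [[-40,-18,0],[0,0,0],0],
    [[-40,-18,0],[0,0,0],0],
    [[-40,-18,0],[0,0,0],0],
    [[-40,-18,0],[0,0,0],0],
    [[-40,-18,0],[0,0,0],0]
  ]
}}

```text
clock: 8.3
position: [577.3, 134.9, 213.4]
ee_rot: [0.786, -0.618, 0.001, -0.001]
contact_force: [0.7, -0.0, -2.2]
gripper_width: 6.1
grasp_force: 59.3
```

Call:
{"name": "send_rows", "arguments": {
  "series": [
    [[-39,-22,10],[0,0,0],0],
    [[0,0,10],[0,0,0],0],
    [[0,0,0],[0,0,0],0],
    [[0,0,0],[0,0,0],0]
  ]
}}

```text
clock: 8.7
position: [589.5, 175.8, 193.0]
ee_rot: [0.786, -0.618, 0.001, 0.0]
contact_force: [-0.1, -0.4, -1.6]
gripper_width: 6.4
grasp_force: 59.3
```

```bash
python3 -c "
from h import *
R=down(-1.33);o=R.apply([-1.5,-1.3,0])
go(TIN-o+[0,0,145],R)";python3 held.py pics/w7.png|head -1; python3 tilt.py pics/w7.png|tail -3
```

```text
shift [-1.8 -1.  48. ] turn [-0.    -0.002 -0.003] clock 8.7
pos [589.5 175.8 193. ] z axis [ 9.0e-04 -1.8e-03 -1.0e+00] x axis [ 0.2353 -0.9719  0.002 ] 6.432813013887991 [-0.1 -0.4 -1.6] 8.7 [ 0.55  0.38 -0.04  0.   -1.15 -0.32]
0 [-0.268 -1.425  9.531 -0.02  -0.074] 0.36
30 [-0.463 -1.36   9.421 -0.016 -0.053] 0.36
1000 [-0.905 -1.114  9.11  -0.    -0.   ] 0.39
```

Call:
{"name": "send_rows", "arguments": {
  "series": [
    [[-2,-1,20],[0,0,0],0],
    [[0,0,20],[0,0,0],0],
    [[0,0,10],[0,0,0],0],
    [[0,0,0],[0,0,0],0],
    [[0,0,0],[0,0,0],0]
  ]
}}

```text
clock: 9.25
position: [591.4, 178.7, 144.1]
ee_rot: [0.786, -0.618, 0.002, -0.0]
contact_force: [0.7, -0.0, -2.6]
gripper_width: 6.3
grasp_force: 59.3
```

Call:
{"name": "send_rows", "arguments": {
  "series": [
    [[0,0,2],[0,0,0],0],
    [[0,0,2],[0,0,0],0],
    [[0,0,2],[0,0,0],0],
    [[0,0,1],[0,0,0],0],
    [[0,0,0],[0,0,0],0]
  ]
}}

```text
clock: 9.75
position: [590.6, 179.1, 135.8]
ee_rot: [0.786, -0.618, 0.001, 0.0]
contact_force: [-0.2, 0.0, -2.7]
gripper_width: 6.5
grasp_force: 59.3
```

Call:
{"name": "send_rows", "arguments": {
  "series": [
    [[0,0,2],[0,0,0],0],
    [[0,0,2],[0,0,0],0],
    [[0,0,2],[0,0,0],0],
    [[0,0,0],[0,0,0],0]
  ]
}}

```text
clock: 10.15
position: [590.4, 179.0, 129.5]
ee_rot: [0.786, -0.618, 0.001, 0.001]
contact_force: [0.4, 0.5, -2.5]
gripper_width: 6.7
grasp_force: 59.3
```

Call:
{"name": "send_rows", "arguments": {
  "series": [
    [[0,0,1],[0,0,0],0],
    [[0,0,1],[0,0,0],0],
    [[0,0,0],[0,0,0],0]
  ]
}}

```text
clock: 10.45
position: [590.6, 179.0, 127.8]
ee_rot: [0.786, -0.618, 0.001, 0.0]
contact_force: [-0.2, -1.2, -1.9]
gripper_width: 6.2
grasp_force: 59.3
```

Inside the mouth with no jam. I'll keep going down until there is contact.

Call:
{"name": "send_rows", "arguments": {
  "series": [
    [[0,0,1],[0,0,0],0],
    [[0,0,1],[0,0,0],0],
    [[0,0,0],[0,0,0],0]
  ]
}}

```text
clock: 10.75
position: [590.6, 179.0, 125.8]
ee_rot: [0.786, -0.618, 0.001, 0.0]
contact_force: [-0.8, 0.2, -1.7]
gripper_width: 6.3
grasp_force: 59.3
```

Call:
{"name": "send_rows", "arguments": {
  "series": [
    [[0,0,1],[0,0,0],0],
    [[0,0,1],[0,0,0],0],
    [[0,0,0],[0,0,0],0]
  ]
}}

```text
clock: 11.05
position: [590.6, 179.0, 123.8]
ee_rot: [0.786, -0.618, 0.001, 0.0]
contact_force: [-0.5, 0.0, -1.5]
gripper_width: 6.4
grasp_force: 59.3
```

Call:
{"name": "send_rows", "arguments": {
  "series": [
    [[0,0,1],[0,0,0],0],
    [[0,0,1],[0,0,0],0],
    [[0,0,0],[0,0,0],0]
  ]
}}

```text
clock: 11.35
position: [590.9, 179.1, 122.9]
ee_rot: [0.786, -0.618, 0.001, -0.0]
contact_force: [-1.3, -0.4, 3.2]
gripper_width: 6.5
grasp_force: 62.0
```

```bash
python3 tilt.py pics/w7.png >/dev/null; python3 -c "
from h import *
im=get_image('wrist');b=cv2.cvtColor(im,cv2.COLOR_RGB2BGR);cv2.imwrite('pics/w8.png',b)
t=cv2.cvtColor(get_image('scene'),cv2.COLOR_RGB2BGR);cv2.imwrite('pics/s8.png',t)
a=cv2.resize(b[100:330,130:390],(520,460));d=cv2.resize(t[165:250,270:345],(280,317))
o=np.zeros((460,800,3),np.uint8);o[:,:520]=a;o[:317,520:]=d;cv2.imwrite('pics/v8.png',o)"
```

```text
(no output)
```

View pics/v8.png

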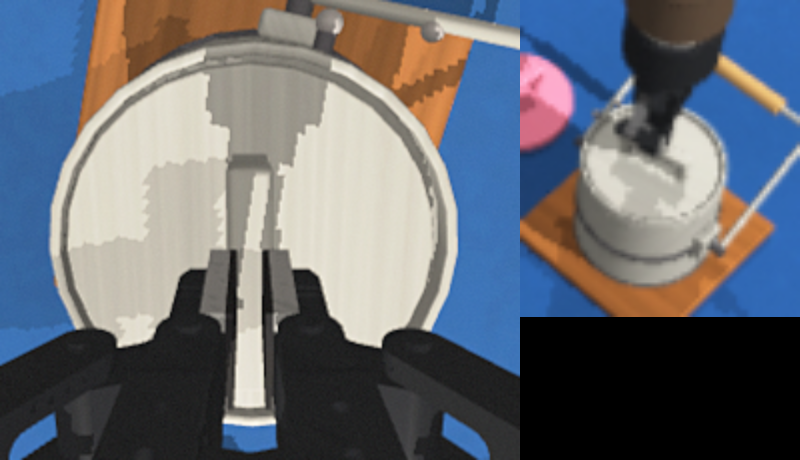

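The lid sits in the mouth with an even gap all round (ring from 50 to 455 px in the crop), and contact has begun. Now I'll press.

Call:
{"name": "send_rows", "arguments": {
  "series": [
    [[0,0,1],[0,0,0],0],
    [[0,0,1],[0,0,0],0],
    [[0,0,0],[0,0,0],0]
  ]
}}

```text
clock: 11.75
position: [591.0, 179.1, 122.7]
ee_rot: [0.787, -0.618, 0.002, -0.0]
contact_force: [-5.8, -1.0, 12.8]
gripper_width: 6.4
grasp_force: 67.0
```

Call:
{"name": "send_rows", "arguments": {
  "series": [
    [[0,0,1],[0,0,0],0],
    [[0,0,0],[0,0,0],0],
    [[0,0,0],[0,0,0],0]
  ]
}}

```text
clock: 12.05
position: [591.0, 179.1, 122.7]
ee_rot: [0.787, -0.617, 0.002, -0.001]
contact_force: [-7.2, -1.5, 15.2]
gripper_width: 6.5
grasp_force: 68.4
```

Call:
{"name": "send_rows", "arguments": {
  "series": [
    [[0,0,2],[0,0,0],0],
    [[0,0,0],[0,0,0],0],
    [[0,0,0],[0,0,0],0],
    [[0,0,0],[0,0,0],0]
  ]
}}

```text
clock: 12.45
position: [591.1, 179.1, 122.6]
ee_rot: [0.787, -0.617, 0.002, -0.001]
contact_force: [-11.2, -0.7, 23.0]
gripper_width: 6.7
grasp_force: 71.2
```

Call:
{"name": "send_rows", "arguments": {
  "series": [
    [[0,0,-4],[0,0,0],0],
    [[0,0,0],[0,0,0],40],
    [[0,0,0],[0,0,0],40],
    [[0,0,0],[0,0,0],40],
    [[0,0,-10],[0,0,0],40],
    [[0,0,-15],[0,0,0],40],
    [[0,0,-15],[0,0,0],40],
    [[0,0,0],[0,0,0],40]
  ]
}}

```text
clock: 13.25
position: [592.3, 179.8, 163.7]
ee_rot: [0.786, -0.618, 0.002, -0.002]
contact_force: [-0.6, 0.8, 0.1]
gripper_width: 40.0
grasp_force: 0.0
```

Released. To make sure it is flush, I'll press once more on the strap's top with closed fingers (contact expected at z≈145).

Call:
{"name": "send_rows", "arguments": {
  "series": [
    [[0,0,0],[0,0,0],0],
    [[0,0,0],[0,0,0],0],
    [[0,0,0],[0,0,0],0],
    [[0,0,6],[0,0,0],0],
    [[0,0,6],[0,0,0],0],
    [[0,0,3],[0,0,0],0],
    [[0,0,2],[0,0,0],0],
    [[0,0,0],[0,0,0],0]
  ]
}}

```text
clock: 14.05
position: [590.5, 179.0, 143.4]
ee_rot: [0.786, -0.618, 0.001, 0.001]
contact_force: [-0.6, -0.5, 0.5]
gripper_width: -0.1
grasp_force: 0.0
```

Call:
{"name": "send_rows", "arguments": {
  "series": [
    [[0,0,1],[0,0,0],0],
    [[0,0,1],[0,0,0],0],
    [[0,0,1],[0,0,0],0],
    [[0,0,0],[0,0,0],0]
  ]
}}

```text
clock: 14.45
position: [590.6, 179.1, 140.9]
ee_rot: [0.786, -0.618, 0.001, 0.0]
contact_force: [0.2, -0.2, 0.1]
gripper_width: -0.1
grasp_force: 0.0
```

Call:
{"name": "send_rows", "arguments": {
  "series": [
    [[0,0,1],[0,0,0],0],
    [[0,0,1],[0,0,0],0],
    [[0,0,0],[0,0,0],0]
  ]
}}

```text
clock: 14.75
position: [590.5, 179.1, 138.8]
ee_rot: [0.786, -0.618, 0.001, 0.0]
contact_force: [-0.5, -0.3, 0.1]
gripper_width: 0.1
grasp_force: 0.0
```

```bash
python3 -c "
from h import *
b=cv2.cvtColor(get_image('wrist'),cv2.COLOR_RGB2BGR);cv2.imwrite('pics/w9.png',b)
t=cv2.cvtColor(get_image('scene'),cv2.COLOR_RGB2BGR);cv2.imwrite('pics/s9.png',t)
a=cv2.resize(b[100:330,130:390],(520,460));d=cv2.resize(t[165:250,270:345],(280,317))
o=np.zeros((460,800,3),np.uint8);o[:,:520]=a;o[:317,520:]=d;cv2.imwrite('pics/v9.png',o);print(monitor.read_state()['contact_force'])"
```

```text
[-0.15229849  0.17560193  0.11375812]
```

View pics/v9.png

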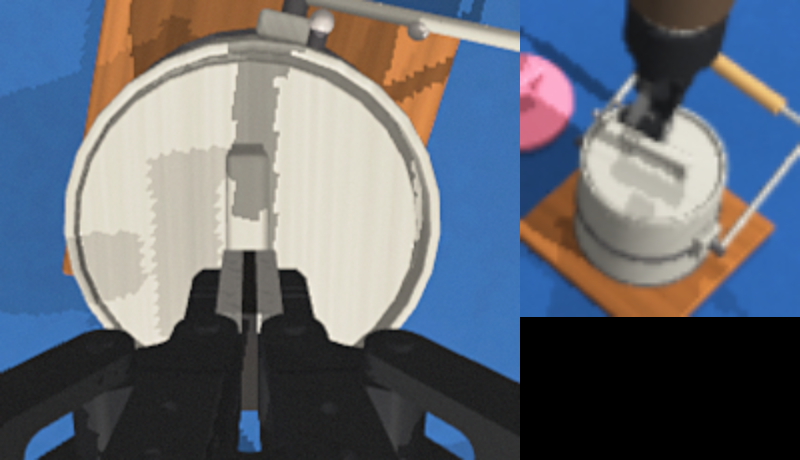

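The strap lies square under the shut fingers and the lid is evenly seated. I'll ease down until the fingers touch.

Call:
{"name": "send_rows", "arguments": {
  "series": [
    [[0,0,1],[0,0,0],0],
    [[0,0,1],[0,0,0],0],
    [[0,0,0],[0,0,0],0]
  ]
}}

```text
clock: 15.15
position: [590.5, 179.1, 136.7]
ee_rot: [0.786, -0.618, 0.001, 0.0]
contact_force: [0.4, -0.7, -0.2]
gripper_width: 0.1
grasp_force: 0.0
```

Call:
{"name": "send_rows", "arguments": {
  "series": [
    [[0,0,1],[0,0,0],0],
    [[0,0,1],[0,0,0],0],
    [[0,0,0],[0,0,0],0]
  ]
}}

```text
clock: 15.45
position: [590.6, 179.0, 134.7]
ee_rot: [0.786, -0.618, 0.001, 0.0]
contact_force: [0.0, -0.3, -0.4]
gripper_width: -0.0
grasp_force: 0.0
```

Call:
{"name": "send_rows", "arguments": {
  "series": [
    [[0,0,1],[0,0,0],0],
    [[0,0,1],[0,0,0],0],
    [[0,0,0],[0,0,0],0]
  ]
}}

```text
clock: 15.75
position: [590.5, 179.0, 132.7]
ee_rot: [0.786, -0.618, 0.001, 0.0]
contact_force: [-0.3, -0.4, 0.0]
gripper_width: 0.1
grasp_force: 0.0
```

```bash
python3 -c "
from h import *
s=monitor.read_state();c=camera_info('wrist');T=Ro.from_quat(s['ee_rot']);print(s['position'],s['contact_force'])
for x in(8,11):
  for z in(0,-4,-8,-12,-16,-20): print(x,z,proj(c,s['position']+T.apply([x,0,z])).round(1))
b=cv2.cvtColor(get_image('wrist'),cv2.COLOR_RGB2BGR);cv2.imwrite('pics/w10.png',b)
g=cv2.cvtColor(b,cv2.COLOR_BGR2GRAY)
for r in range(170,300,4): print(r,g[r,235:276:2])
"
```

```text
[590.54875849 179.04857064 132.74203611] [-0.2570065  -0.35027757  0.03710516]
8 0 [256.2 214.1]
8 -4 [256.2 216.5]
8 -8 [256.3 219. ]
8 -12 [256.3 221.7]
8 -16 [256.4 224.5]
8 -20 [256.5 227.4]
11 0 [256.2 209.2]
11 -4 [256.2 211.5]
11 -8 [256.3 214. ]
11 -12 [256.4 216.5]
11 -16 [256.4 219.1]
11 -20 [256.5 221.9]
170 [219 221 225 220 216 226 143 155 154 157 150 151 153 152 152 154 157 176
 221 217 219]
174 [207 218 227 222 222 164 105 108 108 109 108 110 110 118 154 152 149 237
 218 216 218]
178 [193 197 200 199 137 101 104 104 104 102 105 108 106 105 134 154 148 231
 221 217 219]
182 [189 197 200 192 115 144 147 145 144 145 145 149 146 145 133 155 178 227
 219 218 219]
186 [194 198 201 190 118 144 148 149 147 147 148 149 150 145 136 153 212 225
 219 218 218]
190 [193 195 200 189 118 143 148 148 147 149 147 151 151 146 136 156 153 175
 220 218 218]
194 [194 196 200 220 109 142 146 146 148 150 149 150 152 146 136 155 150 235
 220 218 219]
198 [195 217 225 222 110 142 146 148 147 151 146 148 149 146 136 155 146 233
 220 218 220]
202 [191 196 218 225 109 144 150 147 148 148 146 151 15
[... 1343 characters left out ...]
127  22  46  68  55 191  10  27  29  32  35
  29  34  37]
266 [ 42  39  32  34  30  29  27  60  29  70  64  62 132  28  35  32  34  34
  36  35  44]
270 [31 27 29 30 31 31 36 30 29 70 63 66 25 32 31 32 35 33 28 34 34]
274 [32 33 29 30 26 31 29 31 43 67 65 67 28 38 27 30 29 32 31 36 29]
278 [36 32 30 31 34 25 26 29 58 64 64 68 34 37 30 27 27 31 35 30 30]
282 [33 29 34 27 32 23 24 28 72 65 63 68 38 44 36 29 30 34 26 31 26]
286 [29 28 34 29 28 28 26 32 34 55 69 70 36 46 37 30 33 30 30 31 28]
290 [31 34 28 38 24 32 33 25 37 40 70 65 35 49 44 33 31 32 27 36 36]
294 [32 33 38 32 26 32 32 22 74 68 67 69 37 50 46 30 30 36 35 28 34]
298 [36 35 36 27 29 29 30 27 71 67 67 66 36 49 41 37 31 29 33 32 30]
```

Call:
{"name": "send_rows", "arguments": {
  "series": [
    [[0,0,1],[0,0,0],0],
    [[0,0,1],[0,0,0],0],
    [[0,0,0],[0,0,0],0]
  ]
}}

```text
clock: 16.1
position: [590.5, 179.0, 130.7]
ee_rot: [0.786, -0.618, 0.001, 0.0]
contact_force: [0.3, 0.3, 0.7]
gripper_width: 0.1
grasp_force: 0.0
```

Call:
{"name": "send_rows", "arguments": {
  "series": [
    [[0,0,1],[0,0,0],0],
    [[0,0,1],[0,0,0],0],
    [[0,0,0],[0,0,0],0]
  ]
}}

```text
clock: 16.4
position: [590.6, 179.0, 128.7]
ee_rot: [0.786, -0.618, 0.001, 0.0]
contact_force: [0.4, 0.3, -0.4]
gripper_width: -0.0
grasp_force: 0.0
```

Call:
{"name": "send_rows", "arguments": {
  "series": [
    [[0,0,1],[0,0,0],0],
    [[0,0,1],[0,0,0],0],
    [[0,0,0],[0,0,0],0]
  ]
}}

```text
clock: 16.7
position: [590.6, 179.0, 126.8]
ee_rot: [0.786, -0.618, 0.001, 0.0]
contact_force: [-0.3, 0.2, -0.1]
gripper_width: 0.1
grasp_force: 0.0
```

Call:
{"name": "send_rows", "arguments": {
  "series": [
    [[0,0,1],[0,0,0],0],
    [[0,0,1],[0,0,0],0],
    [[0,0,0],[0,0,0],0]
  ]
}}

```text
clock: 17.0
position: [590.6, 179.0, 124.7]
ee_rot: [0.786, -0.618, 0.001, 0.0]
contact_force: [-0.4, 0.7, 0.3]
gripper_width: 0.0
grasp_force: 0.0
```

Call:
{"name": "send_rows", "arguments": {
  "series": [
    [[0,0,1],[0,0,0],0],
    [[0,0,1],[0,0,0],0],
    [[0,0,0],[0,0,0],0]
  ]
}}

```text
clock: 17.3
position: [590.8, 179.1, 123.7]
ee_rot: [0.786, -0.618, 0.001, 0.0]
contact_force: [-1.0, 0.5, 3.5]
gripper_width: 0.2
grasp_force: 1.9
```

```bash
python3 -c "
from h import *
b=cv2.cvtColor(get_image('wrist'),cv2.COLOR_RGB2BGR);cv2.imwrite('pics/w11.png',b)
g=cv2.cvtColor(b,cv2.COLOR_BGR2GRAY)
for r in range(212,236,2): print(r,g[r,235:276:2])
"
```

```text
212 [194 194 203 218 111 141 147 149 148 148 146 149 152 148 142 130 179 230
 220 218 219]
214 [194 198 226 217 111 141 145 148 148 149 145 149 150 148 143 135 148 204
 224 218 219]
216 [192 226 224 223 110 140 145 147 149 149 150 150 152 151 139 134 151 150
 229 218 219]
218 [193 201 216 223 108 142 147 148 148 147 149 148 149 150 140 133 152 151
 230 218 220]
220 [192 194 226 223 108 142 147 147 148 148 147 148 152 147 138 134 150 180
 223 217 220]
222 [190 216 224 223 110 133 135 138 153 149 150 150 151 149 140 131 151 179
 221 219 220]
224 [197 216 227 209 106 115 114 116 105 102 129 130 135 139 131 126 142 175
 221 217 219]
226 [193 191 217 181 107 108 110 107  80  12  19  46 111 110 109 110 108 239
 223 217 219]
228 [194 200 221 138 105 107 106 112  83  25  27  51 110 106 105 110 108 238
 221 219 218]
230 [194 196 203 120 109 111 110 111  83  25  26  52 115 111 110 108 104 240
 221 218 219]
232 [199 201 234  94 107 104 107 108  60  22  26  37 114 110 103 112  98 246
 225 223 225]
234 [120 120 136 107 109 110 109 109  58  21  28  38 116 108 113 109 107 125
 137 139 136]
```

Call:
{"name": "send_rows", "arguments": {
  "series": [
    [[0,0,2],[0,0,0],0],
    [[0,0,1],[0,0,0],0],
    [[0,0,0],[0,0,0],0],
    [[0,0,0],[0,0,0],0]
  ]
}}

```text
clock: 17.75
position: [590.9, 179.1, 123.6]
ee_rot: [0.787, -0.617, 0.002, -0.0]
contact_force: [-7.5, -1.0, 16.3]
gripper_width: 0.4
grasp_force: 7.7
```

Call:
{"name": "send_rows", "arguments": {
  "series": [
    [[0,0,-4],[0,0,0],0],
    [[0,0,-15],[0,0,0],0],
    [[0,0,-30],[0,0,0],30],
    [[0,0,-40],[0,0,0],50],
    [[0,0,-40],[0,0,0],50],
    [[0,0,0],[0,0,0],50],
    [[0,0,0],[0,0,0],50]
  ]
}}

```text
clock: 18.45
position: [590.7, 179.6, 249.4]
ee_rot: [0.786, -0.618, 0.001, -0.001]
contact_force: [0.3, -0.3, -1.6]
gripper_width: 49.7
grasp_force: 0.0
```

```bash
python3 - <<'E'
from h import *
from scipy.optimize import least_squares
print(monitor.read_state()["contact_force"].round(1),monitor.read_state()["gripper_width"])
t=cv2.cvtColor(get_image("top"),cv2.COLOR_RGB2GRAY);c=camera_info("wrist");b=get_image("wrist");g=cv2.cvtColor(b,cv2.COLOR_RGB2GRAY).astype(np.float32)
cv2.imwrite("pics/w12.png",cv2.cvtColor(b,cv2.COLOR_RGB2BGR))
print(t[185:210:3,196:218:3])
# lid edge / rim inner edge profiles about tin axis, cast at z=119
for a in range(0,360,30):
    print(a,[int(cv2.getRectSubPix(g,(1,1),tuple(map(float,proj(c,TIN+[r*np.cos(np.radians(a)),r*np.sin(np.radians(a)),119.5]))))[0,0]) for r in range(48,68)])
h=cv2.cvtColor(b,cv2.COLOR_RGB2HSV);m=cv2.inRange(h,(10,90,150),(28,255,255))
n,l,st,ce=cv2.connectedComponentsWithStats(m);o=np.argsort(-st[1:,4])[:4]+1;print([(ce[i].round(1).tolist(),st[i].tolist(),onz(c,ce[i],120).round(0).tolist()) for i in o])
E
```

```text
[ 0.3 -0.3 -1.6] 49.69778370502159
[[128 103  49  29 190 188 216 217]
 [131  74  51  51 188 187 208 211]
 [117  56  39 131 184 192 182 206]
 [ 71  57  32 201 213 216 209 147]
 [ 53  36  70 159 134 168 176 219]
 [ 31  34  38 216 216 220 219 218]
 [ 57  39  38 219 219 219 218 217]
 [123  54 163 221 219 219 219 216]
 [128  61  35 196 217 218 218 209]]
0 [227, 226, 224, 224, 223, 225, 228, 228, 183, 124, 170, 226, 217, 169, 130, 130, 125, 110, 102, 99]
30 [226, 227, 225, 224, 225, 225, 229, 230, 187, 133, 177, 228, 230, 176, 137, 135, 141, 144, 145, 143]
60 [221, 225, 225, 225, 226, 227, 233, 226, 163, 124, 164, 223, 235, 194, 120, 103, 110, 112, 112, 113]
90 [229, 228, 227, 228, 228, 229, 234, 215, 160, 101, 143, 207, 244, 240, 172, 102, 110, 114, 113, 115]
120 [229, 229, 229, 229, 229, 230, 223, 156, 110, 106, 146, 206, 243, 225, 135, 103, 111, 114, 114, 112]
150 [228, 227, 226, 224, 227, 229, 202, 137, 107, 107, 142, 208, 234, 218, 173, 157, 159, 161, 154, 126]
180 [222, 224, 225, 229, 230, 228, 176, 127, 123, 112, 124, 187, 235, 230, 181, 100, 109, 112, 112, 112]
210 [221, 223, 224, 226, 230, 220, 173, 161, 208, 180, 166, 220, 229, 212, 168, 156, 153, 142, 120, 104]
240 [227, 227, 226, 225, 226, 221, 170, 119, 123, 125, 175, 230, 224, 176, 111, 105, 108, 107, 105, 103]
270 [223, 224, 224, 224, 225, 228, 206, 147, 124, 133, 186, 235, 235, 191, 138, 145, 158, 164, 167, 170]
300 [227, 227, 227, 226, 225, 228, 223, 180, 147, 168, 217, 235, 218, 152, 87, 77, 100, 113, 113, 113]
330 [225, 225, 227, 227, 227, 228, 233, 214, 145, 133, 222, 233, 211, 155, 124, 129, 132, 137, 139, 140]
[([365.9, 203.3], [346, 162, 42, 85, 1318], [473.0, 178.0, 120.0]), ([199.7, 143.9], [185, 83, 28, 126, 1110], [651.0, 159.0, 120.0]), ([315.5, 133.6], [303, 114, 27, 53, 660], [544.0, 122.0, 120.0]), ([247.2, 102.4], [233, 90, 34, 26, 538], [615.0, 110.0, 120.0])]
```

The lid sits evenly in the mouth (gap ring at r≈55–57 all round). Next is the handle: the grip is at about (473, 178, 119.5), joint ≈0.43.

Call:
{"name": "send_rows", "arguments": {
  "series": [
    [[0,0,0],[0,0,0.115],40],
    [[0,0,0],[0,0,0.115],40],
    [[0,40,0],[0,0,0],40],
    [[0,40,20],[0,0,0],40],
    [[0,37,30],[0,0,0],40],
    [[0,0,30],[0,0,0],40],
    [[0,0,0],[0,0,0],40],
    [[0,0,0],[0,0,0],40]
  ]
}}

```text
clock: 19.35
position: [474.0, 178.0, 168.5]
ee_rot: [0.71, -0.704, 0.001, 0.001]
contact_force: [-0.5, 0.5, 1.0]
gripper_width: 40.0
grasp_force: 0.0
```

```bash
python3 - <<'E'
from h import *
go([473,178.2,102.5],down(-1.56))
c=camera_info("wrist");b=get_image("wrist");cv2.imwrite("pics/w13.png",cv2.cvtColor(b,cv2.COLOR_RGB2BGR))
h=cv2.cvtColor(b,cv2.COLOR_RGB2HSV);m=cv2.inRange(h,(14,90,150),(28,255,255))
n,l,st,ce=cv2.connectedComponentsWithStats(m);o=np.argsort(-st[1:,4])[:3]+1;print([(ce[i].round(1).tolist(),st[i].tolist(),onz(c,ce[i],120).round(1).tolist()) for i in o])
for y in(-45,0,45):print(proj(c,[473,178.2+y,119.5]).round(1))
print(monitor.read_state()["joints"].round(2))
E
```

```text
shift [-0.4  1.  66. ] turn [-0.001 -0.003 -0.002] clock 19.35
[([254.5, 201.3], [244, 144, 22, 120, 2425], [475.0, 177.6, 120.0]), ([220.7, 185.9], [220, 175, 4, 22, 27], [500.0, 165.9, 120.0]), ([221.5, 201.9], [220, 198, 5, 10, 23], [499.7, 178.3, 120.0])]
[257.8 141.3]
[257.2 201.8]
[256.5 256.3]
[ 0.68  0.22 -0.34  0.   -1.01 -0.68]
```

Call:
{"name": "send_rows", "arguments": {
  "series": [
    [[0,0,20],[0,0,0],40],
    [[0,0,20],[0,0,0],40],
    [[0,0,15],[0,0,0],40],
    [[0,0,10],[0,0,0],40],
    [[0,0,0],[0,0,0],40],
    [[0,0,0],[0,0,0],40]
  ]
}}

```text
clock: 20.0
position: [474.8, 178.5, 104.6]
ee_rot: [0.71, -0.704, 0.001, -0.001]
contact_force: [-0.1, 0.2, -0.1]
gripper_width: 39.8
grasp_force: 0.0
```

Call:
{"name": "send_rows", "arguments": {
  "series": [
    [[0,0,0],[0,0,0],20],
    [[0,0,0],[0,0,0],12],
    [[0,0,0],[0,0,0],6],
    [[0,0,0],[0,0,0],0],
    [[0,0,0],[0,0,0],0],
    [[0,0,0],[0,0,0],0]
  ]
}}

```text
clock: 20.6
position: [473.3, 178.3, 104.0]
ee_rot: [0.71, -0.704, 0.001, 0.0]
contact_force: [-4.9, 3.4, 2.9]
gripper_width: 11.4
grasp_force: 57.3
```

Gripped. Now along the arc.

Call:
{"name": "send_rows", "arguments": {
  "series": [
    [[0,-3,-6],[0,0,0],0],
    [[0,-4,-7],[0,0,0],0],
    [[0,0,0],[0,0,0],0]
  ]
}}

```text
clock: 20.9
position: [482.4, 178.5, 117.9]
ee_rot: [0.71, -0.704, 0.002, -0.001]
contact_force: [-0.3, 0.0, -0.3]
gripper_width: 0.0
grasp_force: 0.0
```

Call:
{"name": "send_rows", "arguments": {
  "series": [
    [[0,-4,-5],[0,0,0],0],
    [[0,-3,-6],[0,0,0],0],
    [[0,-4,-5],[0,0,0],0],
    [[0,-4,-5],[0,0,0],0],
    [[0,0,0],[0,0,0],0]
  ]
}}

```text
clock: 21.4
position: [496.8, 178.6, 138.7]
ee_rot: [0.71, -0.704, 0.001, -0.001]
contact_force: [0.0, 0.0, 0.0]
gripper_width: -0.0
grasp_force: 0.0
```

It slipped off: the pads caught only the upper edge of the grip, since the true fingertips sit farther back than the TCP. I'll back up and re-measure.

Call:
{"name": "send_rows", "arguments": {
  "series": [
    [[0,0,-25],[0,0,0],0],
    [[0,0,-10],[0,0,0],20],
    [[0,20,0],[0,0,0],40],
    [[0,0,0],[0,0,0],45],
    [[0,0,0],[0,0,0],45]
  ]
}}

```text
clock: 21.9
position: [475.6, 178.2, 172.9]
ee_rot: [0.71, -0.704, 0.001, -0.0]
contact_force: [0.2, -0.6, 0.2]
gripper_width: 44.9
grasp_force: 0.0
```

```bash
cat > grip.py <<'E'
from h import *
st0=monitor.read_state();print(st0["position"].round(1))
def px(name,lo,box=None):
    b=get_image(name);h=cv2.cvtColor(b,cv2.COLOR_RGB2HSV);m=cv2.inRange(h,lo,(28,255,255))
    if box: k=np.zeros_like(m);k[box[2]:box[3],box[0]:box[1]]=1;m*=k
    n,l,st,ce=cv2.connectedComponentsWithStats(m);i=1+np.argmax(st[1:,4]);print(name,ce[i].round(1),st[i]);return ce[i]
c=camera_info("wrist");w=px("wrist",(14,90,150))
s=px("scene",(12,70,150),(305,350,165,215))
# on the handle's arc: hinge (TIN,65), r 130
o,d=ray(c,w);best=min(np.arange(.1,1.6,.005),key=lambda a:np.linalg.norm(np.cross(TIN+[-130*np.cos(a),-1.2,65+130*np.sin(a)]-o,d)))
print("a wrist",best,TIN+[-130*np.cos(best),-1.2,65+130*np.sin(best)])
o,d=ray(camera_info("scene"),s);best=min(np.arange(.1,1.6,.005),key=lambda a:np.linalg.norm(np.cross(TIN+[-130*np.cos(a),-1.2,65+130*np.sin(a)]-o,d)))
print("a scene",best,"tri",tri(c,w,camera_info("scene"),s))
E
python3 grip.py
```

```text
[475.6 178.2 172.9]
wrist [259.6 197.2] [ 250  142   21  115 2247]
scene [329.1 186. ] [318 177  23  19 100]
a wrist 0.41000000000000025 [471.77429303 178.2        116.81921264]
a scene 0.39500000000000024 tri (array([470.79859816, 178.80094041, 117.08052874]), np.float64(5.297986940352348))
```

Call:
{"name": "send_rows", "arguments": {
  "series": [
    [[0,4,25],[0,0,0],40],
    [[0,0,25],[0,0,0],40],
    [[0,0,15],[0,0,0],40],
    [[0,0,10],[0,0,0],40],
    [[0,0,9],[0,0,0],40],
    [[0,0,0],[0,0,0],40]
  ]
}}

```text
clock: 22.6
position: [471.4, 177.7, 87.8]
ee_rot: [0.71, -0.704, 0.001, 0.001]
contact_force: [0.5, 0.1, -0.1]
gripper_width: 39.9
grasp_force: 0.0
```

Call:
{"name": "send_rows", "arguments": {
  "series": [
    [[0,0,0],[0,0,0],20],
    [[0,0,0],[0,0,0],12],
    [[0,0,0],[0,0,0],6],
    [[0,0,0],[0,0,0],0],
    [[0,0,0],[0,0,0],0]
  ]
}}

```text
clock: 23.1
position: [471.5, 178.2, 89.2]
ee_rot: [0.71, -0.704, 0.001, -0.0]
contact_force: [-4.3, 2.5, 2.5]
gripper_width: 13.5
grasp_force: 58.7
```

Call:
{"name": "send_rows", "arguments": {
  "series": [
    [[0,0,0],[0,0,0],35],
    [[0,0,0],[0,0,0],35],
    [[0,0,4],[0,0,0],35],
    [[0,0,4],[0,0,0],35],
    [[0,0,0],[0,0,0],35]
  ]
}}

```text
clock: 23.6
position: [471.3, 177.5, 79.9]
ee_rot: [0.71, -0.704, 0.001, 0.001]
contact_force: [0.5, -0.3, 0.6]
gripper_width: 35.1
grasp_force: 0.0
```

Call:
{"name": "send_rows", "arguments": {
  "series": [
    [[0,0,0],[0,0,0],20],
    [[0,0,0],[0,0,0],12],
    [[0,0,0],[0,0,0],6],
    [[0,0,0],[0,0,0],0],
    [[0,0,0],[0,0,0],0]
  ]
}}

```text
clock: 24.1
position: [471.4, 177.9, 80.6]
ee_rot: [0.71, -0.704, 0.001, 0.0]
contact_force: [-1.0, 0.6, -1.7]
gripper_width: 13.7
grasp_force: 58.4
```

Call:
{"name": "send_rows", "arguments": {
  "series": [
    [[0,-2.5,-6],[0,0,0],0],
    [[0,-3,-6],[0,0,0],0],
    [[0,0,0],[0,0,0],0]
  ]
}}

```text
clock: 24.4
position: [477.7, 178.0, 93.3]
ee_rot: [0.71, -0.704, 0.001, -0.0]
contact_force: [1.7, 0.4, -3.4]
gripper_width: 14.0
grasp_force: 58.9
```

Call:
{"name": "send_rows", "arguments": {
  "series": [
    [[0,-3.5,-6],[0,0,0],0],
    [[0,-3.5,-5],[0,0,0],0],
    [[0,-4,-5],[0,0,0],0],
    [[0,-4,-5],[0,0,0],0],
    [[0,0,0],[0,0,0],0]
  ]
}}

```text
clock: 24.9
position: [492.1, 178.0, 114.5]
ee_rot: [0.71, -0.704, 0.001, 0.0]
contact_force: [-2.4, 2.5, -1.3]
gripper_width: 13.9
grasp_force: 59.0
```

Holding well; the handle is following (a≈0.7).

Call:
{"name": "send_rows", "arguments": {
  "series": [
    [[0,-4,-5],[0,0,0],0],
    [[0,-5,-5],[0,0,0],0],
    [[0,-5,-4],[0,0,0],0],
    [[0,-5,-4.5],[0,0,0],0],
    [[0,-5,-4],[0,0,0],0],
    [[0,-5.5,-4],[0,0,0],0],
    [[0,0,0],[0,0,0],0]
  ]
}}

```text
clock: 25.6
position: [522.7, 178.4, 142.3]
ee_rot: [0.71, -0.704, 0.002, -0.0]
contact_force: [-5.8, -0.2, 5.9]
gripper_width: 13.9
grasp_force: 58.8
```

Call:
{"name": "send_rows", "arguments": {
  "series": [
    [[0,-5.5,-3.5],[0,0,0],0],
    [[0,-5.5,-3],[0,0,0],0],
    [[0,-6,-2.5],[0,0,0],0],
    [[0,-6,-2.5],[0,0,0],0],
    [[0,0,0],[0,0,0],0]
  ]
}}

```text
clock: 26.1
position: [545.2, 178.6, 154.3]
ee_rot: [0.71, -0.704, 0.002, -0.0]
contact_force: [-5.7, 0.5, 6.5]
gripper_width: 14.1
grasp_force: 58.8
```

Call:
{"name": "send_rows", "arguments": {
  "series": [
    [[0,-6,-2],[0,0,0],0],
    [[0,-6,-2],[0,0,0],0],
    [[0,-6.5,-1.5],[0,0,0],0],
    [[0,-6.5,-1.5],[0,0,0],0],
    [[0,0,0],[0,0,0],0]
  ]
}}

```text
clock: 26.6
position: [570.5, 178.7, 161.4]
ee_rot: [0.71, -0.704, 0.002, -0.0]
contact_force: [-5.8, -0.3, 7.0]
gripper_width: 14.0
grasp_force: 60.4
```

Call:
{"name": "send_rows", "arguments": {
  "series": [
    [[0,-6.5,-1],[0,0,0],0],
    [[0,-6.5,-0.5],[0,0,0],0],
    [[0,-5,0],[0,0,0],0],
    [[0,-5,0],[0,0,0],0],
    [[0,0,0],[0,0,0],0]
  ]
}}

```text
clock: 27.1
position: [589.7, 179.0, 162.6]
ee_rot: [0.71, -0.704, -0.001, 0.003]
contact_force: [-15.1, 2.5, 12.5]
gripper_width: 13.7
grasp_force: 62.1
```

Call:
{"name": "send_rows", "arguments": {
  "series": [
    [[0,-1,-1],[0,0,0],0],
    [[0,0,0],[0,0,0],0],
    [[0,0,0],[0,0,0],0]
  ]
}}

```text
clock: 27.4
position: [589.7, 179.0, 162.7]
ee_rot: [0.71, -0.704, -0.001, 0.003]
contact_force: [-16.0, 3.7, 10.0]
gripper_width: 13.3
grasp_force: 61.8
```

Call:
{"name": "send_rows", "arguments": {
  "series": [
    [[0,0,0],[0,0,0],20],
    [[0,0,0],[0,0,0],30],
    [[0,0,0],[0,0,0],40],
    [[0,0,0],[0,0,0],50],
    [[0,0,0],[0,0,0],50],
    [[0,0,0],[0,0,0],50]
  ]
}}

```text
clock: 28.0
position: [594.0, 179.1, 161.4]
ee_rot: [0.71, -0.704, 0.001, -0.0]
contact_force: [0.8, -0.6, 0.8]
gripper_width: 50.2
grasp_force: 0.0
```

```bash
python3 - <<'E'
from h import *
s=monitor.read_state();c=camera_info("wrist");b=get_image("wrist");print(s["position"].round(1),s["contact_force"].round(1))
h=cv2.cvtColor(b,cv2.COLOR_RGB2HSV);m=cv2.inRange(h,(14,90,150),(28,255,255))
n,l,st,ce=cv2.connectedComponentsWithStats(m);i=1+np.argmax(st[1:,4]);print(ce[i],st[i])
for a in(1.4,1.45,1.5,1.53,1.57):print(a,[proj(c,TIN+[-130*np.cos(a),y,65+130*np.sin(a)]).round(1).tolist() for y in(-45,0,45)])
E
```

```text
[594.  179.1 161.4] [ 0.8 -0.6  0.8]
[263.69192522 241.92024662] [ 248  164   34  162 5028]
1.4 [[313.7, 160.7], [308.1, 252.4], [303.4, 330.2]]
1.45 [[299.6, 160.9], [295.2, 253.2], [291.4, 331.4]]
1.5 [[285.2, 161.0], [281.9, 253.7], [279.1, 332.2]]
1.53 [[276.4, 161.1], [273.8, 253.9], [271.7, 332.5]]
1.57 [[264.6, 161.0], [263.0, 253.9], [261.7, 332.5]]
```

The grip's column, 263.7, matches 1.57 rad. I'll retreat straight up and check again.

Call:
{"name": "send_rows", "arguments": {
  "series": [
    [[0,0,-10],[0,0,0],50],
    [[0,0,-20],[0,0,0],50],
    [[0,0,-30],[0,0,0],50],
    [[0,0,-30],[0,0,0],50],
    [[0,0,-20],[0,0,0],50],
    [[0,0,0],[0,0,0],50],
    [[0,0,0],[0,0,0],50]
  ]
}}

```text
clock: 28.75
position: [593.4, 179.4, 271.9]
ee_rot: [0.71, -0.704, 0.001, -0.0]
contact_force: [0.2, 0.1, -1.3]
gripper_width: 50.1
grasp_force: 0.0
```

```bash
python3 - <<'E'
from h import *
s=monitor.read_state();c=camera_info("wrist");b=get_image("wrist");print(s["position"].round(1),s["contact_force"].round(1))
h=cv2.cvtColor(b,cv2.COLOR_RGB2HSV);m=cv2.inRange(h,(14,90,150),(28,255,255))
n,l,st,ce=cv2.connectedComponentsWithStats(m);i=1+np.argmax(st[1:,4]);print(ce[i],st[i])
for a in(1.5,1.53,1.57):print(a,proj(c,TIN+[-130*np.cos(a),0,65+130*np.sin(a)]).round(1).tolist())
g=cv2.cvtColor(b,cv2.COLOR_RGB2GRAY).astype(np.float32)
for a in range(0,360,30):
    print(a,[int(cv2.getRectSubPix(g,(1,1),tuple(map(float,proj(c,TIN+[r*np.cos(np.radians(a)),r*np.sin(np.radians(a)),119.5]))))[0,0]) for r in range(50,66)])
a0=cv2.imread("pics/top0.png");a1=cv2.cvtColor(get_image("top"),cv2.COLOR_RGB2BGR)
for nm,(x0,x1,y0,y1) in dict(bottle=(240,275,120,158),teapot=(62,125,203,262),spoon=(397,442,180,242)).items():
    print(nm,cv2.absdiff(a0,a1)[y0:y1,x0:x1].mean().round(1))
E
```

```text
[593.4 179.4 271.9] [ 0.2  0.1 -1.3]
[259.08994709 189.04444444] [ 250  138   19  106 1890]
1.5 [269.5, 191.5]
1.53 [264.9, 191.5]
1.57 [258.7, 191.5]
0 [227, 226, 225, 228, 231, 237, 156, 134, 177, 203, 191, 160, 126, 103, 99, 99]
30 [228, 227, 228, 228, 234, 222, 166, 124, 196, 229, 220, 173, 145, 143, 145, 142]
60 [227, 228, 229, 231, 231, 216, 149, 133, 185, 234, 225, 168, 102, 107, 112, 112]
90 [217, 218, 217, 215, 216, 217, 217, 217, 217, 216, 216, 217, 218, 215, 216, 217]
120 [232, 231, 232, 236, 225, 168, 94, 103, 147, 205, 242, 226, 156, 107, 114, 116]
150 [230, 229, 228, 233, 213, 148, 114, 110, 138, 197, 236, 229, 181, 148, 156, 156]
180 [228, 231, 233, 232, 198, 143, 119, 118, 119, 175, 239, 234, 181, 122, 109, 113]
210 [226, 230, 233, 230, 189, 149, 195, 197, 180, 208, 234, 221, 164, 149, 158, 162]
240 [229, 227, 229, 231, 189, 134, 123, 130, 168, 229, 231, 193, 113, 91, 103, 104]
270 [223, 225, 225, 225, 225, 226, 225, 225, 225, 226, 225, 226, 227, 226, 226, 227]
300 [229, 230, 228, 229, 223, 182, 155, 166, 220, 238, 220, 154, 81, 96, 107, 96]
330 [229, 229, 229, 231, 235, 201, 133, 161, 224, 235, 212, 150, 135, 138, 140, 141]
bottle 6.2
teapot 62.5
spoon 34.0
```

```bash
python3 - <<'E'
from h import *
for cam in("scene","top"):
    a0=cv2.imread(f"pics/{cam}0.png");a1=cv2.cvtColor(get_image(cam),cv2.COLOR_RGB2BGR)
    bx=dict(teapot=(380,455,240,292),spoon=(168,198,102,142)) if cam=="scene" else dict(teapot=(62,125,203,262),spoon=(397,442,180,242))
    for nm,(x0,x1,y0,y1) in bx.items():
        for a in(a0,a1):
            h=cv2.cvtColor(a,cv2.COLOR_BGR2HSV)[y0:y1,x0:x1];ys,xs=np.where(h[...,1]<90)
            print(cam,nm,len(xs),xs.mean().round(1),ys.mean().round(1),a[y0:y1,x0:x1].mean((0,1)).round(0))
E
```

```text
scene teapot 1869 33.4 25.8 [202. 167. 137.]
scene teapot 1869 33.4 25.8 [175. 147. 123.]
scene spoon 212 14.9 22.3 [212. 144.  90.]
scene spoon 203 14.8 22.5 [126.  81.  50.]
top teapot 1849 33.6 28.4 [171. 146. 124.]
top teapot 3523 32.2 28.3 [192. 203. 207.]
top spoon 464 20.2 28.6 [182. 126.  83.]
top spoon 451 20.1 28.6 [136.  93.  60.]
```

The teapot and spoon haven't moved; the differences are only the arm and its shadow. Handing in.

```bash
python3 -c "
from bench import job_done
print(job_done())"
```

```text
the job is handed in; nothing more can be done
None
```

The job is handed in at about 29 s of the 61 s allowed: the lid was pressed flush in the tin's mouth (peak 23 N), then the handle swung up to about 1.57 rad and was released after one slipped grasp, and the camera checks show the bottle, teapot and spoon where they were; no verdict was returned.

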